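# Lock the axle fixture and hold the circlip spread at its groove

## Robot

A 7-joint arm with a two-finger parallel gripper is mounted at the origin on the work surface. World frame = base frame: x ahead of the robot, y to its left, z up, the work surface at z = 0. Lengths are in m, angles in degrees, forces in N, time in s.
With the tool pointing down it reaches from about 0.425 to 0.875 m from the base axis. Payload 4.7 kg.
Tool frame: the origin (TCP) lies on the centre line of the jaws, within the pads' length; the fingertips stand 25 mm ahead of it and the grasp point (between the pads) lies 6 mm ahead of it; z points along the fingers, y is the direction in which the jaws open and shut (so a half turn about z gives the same grasp; the last joint's range is limited). The gripper opens to 87 mm and grips with 3 to 60 N. Pads are 19 mm wide; open, the fingers measure 117 mm over their backs; the gripper's body (75 mm by 190 mm) begins 51 mm behind the grasp point.
Start: joints at [73.631, 18.392, -4.016, 83.108, 1.295, 78.541, -3.26], TCP at [0.192, -0.621, 0.248] pointing down, gripper open.
Joint ranges: [-163.93, 163.93], [-17.29, 119.83], [-79.2, 71.16], [3.27, 140.29], [-89.18, 269.18], [5.43, 117.66], [-154.24, 154.24]. Speed limits (degrees/s): [147.25, 147.25, 180, 180, 180, 180, 180].

## Interface

Orientations are given as [roll, pitch, yaw] about the fixed x, y, z axes, in that order (R = Rz(yaw) Ry(pitch) Rx(roll)).
In Python, from cell import env gives the robot as it stands.
- The arm moves only by the shell command python3 -m creep 'ROWS' [OPENING] [FORCE]. ROWS is JSON, a list of rows, each an object of numbers: "tx", "ty", "tz": the shift along the tool's x, y, z in m; "rx", "ry", "rz": the turn, a rotation vector about the tool's x, y, z in degrees. In form: [{"tx": .., "ty": .., "tz": .., "rx": .., "ry": .., "rz": ..}, ...]. A call has 1 to 20 rows; each row shifts and turns the commanded pose from where the row before left it, along the tool's axes as they then stand; what a row does not reach is not made up. A row lasts 1/8 s, in which the tool goes at most 62.5 mm and 10.7 degrees, less where a joint would pass 70% of its speed; a pose out of reach is approached as far as the arm can. A call is refused whole if a number of a shift passes 0.0625 or a number of a turn 10.7, either way. A call with a gripper value outside its range is refused whole. OPENING is the finger opening in m, from 0 to 0.087, set as the call begins (- or left out, the last holds). The fingers move at their own pace and stop on an object; FORCE is the grip in N (left out, the last holds). Time passes only in rows, so rows that do not move let the fingers close. It gives the time, the measured TCP pose, the force and the opening at its end, in the units of the state.
- env.get_obs(): the state, without advancing time (a new reading comes with each control period).
- env.read_camera(name): name is "scene" or "top" or "wrist"; returns a dict with "pixels" (480x640x3 uint8, red, green, blue), "intrinsics" (3x3 intrinsics, pixels), "R" (3x3) and "t" (3): a world point X has camera coordinates R X + t. Camera axes: x right, y down, z forward; pixel columns grow to the right and rows downward; lengths in m; the calibration is good to about 2 mm. A picture is of the moment at which its call begins. There is no depth.
- env.sign_off(): hands the job in, once; it reports no verdict.
The state is a dict: "time_s": time; "qpos": joint angles; "joint_velocities": joint speeds; "effort": joint torques, N m; "tool_pos": TCP position; "tool_rot": TCP orientation; "force": force on the tool from outside, world axes, zero at the start; "wrist_torque": the same for the moment, N m; "grip_width": finger opening in m.
Only numpy, scipy, OpenCV 4.12 (cv2) and the standard library are available. Lean on these libraries where they do the work, as an engineer would, in place of code of your own. Each camera call takes 0.05 s, during which the arm holds its last target.

## Task

Take the flat steel key from its holder, push it fully home into the lock on the fixture and turn it clockwise as far as it goes, so that the axle is clamped, and leave it there. Then take the circlip pliers out of their stand, squeeze the handles fully together so that the circlip on the tips is spread, and slide it down over the stub axle until it lies level with the groove, without forcing it. Finish like that: keep holding the pliers squeezed with the circlip spread round the groove, held up by you alone, not pressed on the fixture, and leave everything else on the bench as it was.

Things in the scene. Friction and masses are not known exactly. Their poses are not given: they have to be found in the camera images.
- key_grip (a point): Flat steel key (60 g) upright, blade down, in a 34 mm high block. Point: centre of its grip, 30 (x) x 10 (y, grasp across it) mm, from 20 below to 18 above. 27 mm below: underside of a 22 mm round collar, 5 thick, which rests on the block, or on the lock's face when home. Blade below it: 14 (x) x 6 (y) x 24.5 mm, tapered tip, works either way round. Draw straight up 30 mm or more. z up.
- keyhole (a point): Mouth centre of the slot in the lock's top face, 65 mm above the table: round steel barrel, 47 mm across, square core, on the fixture. Slot 15.8 (x) x 7.8 (y) mm, chamfered 3 mm, deeper than the blade. The frame turns with the lock, z up. Key home: key_grip 27 mm above this point (up to 30 counts) within 4 mm of the axis.
- lock (a joint): Lock angle, rad, growing clockwise from above; starts at 0 to 0.25, stops at 1.57, over 1.35 counts as turned. Friction 0.06 N m; the blade has about 0.1 rad of play each way. It slides a clamp shoe to the axle's pedestal and stays where it is left.
- pliers_grip (a point): Circlip pliers upright in a stand, handles up. Point: midway between the two black handles (16 mm wide in x, 36 below to 14 above it), where to squeeze them along y: 57 mm over their outsides at rest (61 at the tops), 36 and parallel at the stop. Spring 7 N a handle at rest, 11 N at the stop: grip with 30 N or more. Squeezing spreads the tips and circlip. z up.
- pliers: The same pliers (0.28 kg in all); origin under the middle of their cross-guard bar, 70 mm below pliers_grip, same axes. The bar, 14 (x) x 110 (y) x 12 mm, rests in notches of the stand's two posts, 75 mm above the table (notch walls up to 86). Lift straight up 20 mm or more.
- stand: Stand of the pliers: wooden base 90 (x) x 150 (y) x 12 mm with two aluminium posts, 94 mm apart along y, 86 mm high; origin under the base's centre. Fixed.
- circlip_center (a point): Centre, mid-thickness, of the dark steel circlip captive on the pliers' tips, level, 3 mm thick, 53 mm outside. Fixed in the pliers' frame: 21.6 mm to +x of pliers_grip and 124 mm below it, same axes; the jaws rise at its gap, on its -x side. Spread, its opening is a 44 mm circle about this point; at rest it is 4 mm narrower each side and will not pass over the axle.
- handle_left (a joint): Squeeze of the pliers, rad: 0 at rest (circlip closed), 0.16 at the stop (circlip fully spread); over 0.14 counts as spread. Both handles and the circlip move together.
- groove (a point): Centre of the groove, on the axis of the upright 40 mm stub axle, 66 mm above the table, z up. Groove 9 mm high, 35 mm across. Axle top at 92 mm, last 5 mm tapered to 33 across. The 56 mm wide bearing face is at the groove's lower edge, 61.5 mm up. Any yaw of the pliers will do. End: circlip_center within 3 mm sideways and 3.5 mm in height of this point.
- fixture: Fixed aluminium plate 140 (x) x 300 (y) x 20 mm, origin under its centre; axle at y +75 mm on a 90 mm wide, 50 mm high pedestal, lock at y -95 mm.
- bearing: Bystander: bearing ring 52 mm across, 15 high, lying flat.
- sleeved_blade: Bystander: blade root 40 x 32 mm standing with a white tapered sleeve, 78 mm tall.
- sleeved_blade2: Bystander: a second such sleeved blade, 78 mm tall.
- wrench: Bystander: steel wrench, 180 mm, lying.
- driver: Bystander: screwdriver, 200 mm, lying.
- oil: Bystander: small white bottle, 44 mm across, 100 mm tall.
- spare_circlip: Bystander: loose spare circlip, 53 mm across, lying flat; leave it.
There are look-alikes about, which are no part of the job. Leave any pink or yellow look-alike of the part that bears key_grip alone.

How it is judged (in metres and radians):
On the way, in this order (a step that is already met when the one before it is completed fails the run):
1. the key is fully home in the lock and turned to its stop (z of key_grip in the frame of keyhole below 0.03 m and horizontal distance between key_grip and keyhole below 0.004 m and value of joint lock above 1.35 rad), for 0.2 s.
2. the pliers are out of the stand, squeezed, with the circlip spread and above the top of the axle (value of joint handle_left above 0.14 rad and height (world z) of circlip_center above 0.094 m), for 0.1 s.
At the end, for the whole second after the job is handed in: Key home in the lock (grip within 30 mm above the slot) and turned past 1.35 rad; fingers hold the pliers squeezed past 0.14 rad, circlip centre within 3 mm sideways and 3.5 mm in height of the groove, level to 0.08 rad, still, under 8 N on the fixture (all of step 1 and horizontal distance between circlip_center and groove below 0.003 m and z of circlip_center in the frame of groove between -0.0035 and 0.0035 m and angle between circlip_center's own z axis and vertical below 0.08 rad and value of joint handle_left above 0.14 rad and contact force between pliers and the fingers above 5 N and contact force between pliers and fixture below 8 N and linear speed of pliers below 0.02 m/s); the arm keeps its last pose, push and grip.
It fails at once if the circlip or pliers are forced against the fixture (contact force between pliers and fixture above 40 N).
It fails at once if another thing on the bench is disturbed (moved over 30 mm) (distance of any of bearing, sleeved_blade, sleeved_blade2, wrench, driver, oil, spare_circlip from where it was at the start of the episode above 0.03 m).
It also fails if it takes over 64 s, if anything falls off the work surface, if the arm or the gripper's body presses on something with over 40 N, if the wrist force passes 120 N, or if a joint passes its speed limit or range.

## Working session

There is one attempt and no reset: what is moved stays moved. The work goes in short steps, Python scripts to look and compute and a shell command to move; the robot and the scene stay as the last step left them, time stands still between calls to the robot, and variables do not carry over. Pictures are saved under pics/ and viewed, and the job is handed in when it is done.

```bash
ls; mkdir -p pics; python3 - <<'E'
from cell import env
import cv2,numpy as np
print(env.get_obs())
for n in ["scene","top","wrist"]:
    c=env.read_camera(n)
    cv2.imwrite(f"pics/{n}0.png",c["pixels"][:,:,::-1])
    print(n,c["intrinsics"].tolist(),np.round(c["R"],4).tolist(),np.round(c["t"],4).tolist())
E
```

```text
pics
{'time_s': 0.0, 'qpos': array([73.63051341, 18.43849685, -4.01516814, 83.17291516,  1.29672504,
       78.54138629, -3.25962041]), 'joint_velocities': array([-0.04344389, -0.00470888,  0.1475532 ,  0.00897817, -0.11634202,
       -0.01065636,  0.11883107]), 'effort': array([ 7.62102663e-04, -4.91290712e+01, -4.03326424e-01, -3.12525952e+01,
       -6.39219303e-02,  4.37965686e-02,  1.68632951e-04]), 'tool_pos': array([ 0.1917592 , -0.62055311,  0.24648522]), 'tool_rot': array([-1.79892537e+02,  7.50282610e-03,  1.71795783e+01]), 'force': array([ 0.49325279, -0.53297894, -0.12148357]), 'wrist_torque': array([0.00676589, 0.02963986, 0.03388184]), 'grip_width': 0.08669214205899932}
scene [[437.0067511086886, 0.0, 311.6027301513641], [0.0, 437.0067511086886, 235.13589737915734], [0.0, 0.0, 1.0]] [[-0.6645, 0.747, 0.0233], [0.4146, 0.3944, -0.8201], [-0.6218, -0.5352, -0.5718]] [0.3603, -0.1432, 1.3504]
top [[564.2232688749154, 0.0, 316.256385020443], [0.0, 564.2232688749154, 241.24638997790598], [0.0, 0.0, 1.0]] [[-0.0059, -0.9999, -0.0146], [-0.9912, 0.0078, -0.1323], [0.1324, 0.0137, -0.9911]] [0.0488, 0.589, 1.2697]
wrist [[379.26780679984114, 0.0, 318.21088796999175], [0.0, 379.26780679984114, 249.10866034432902], [0.0, 0.0, 1.0]] [[0.2954, -0.9554, -0.0015], [-0.926, -0.2867, 0.2455], [-0.235, -0.0712, -0.9694]] [-0.6485, -0.0312, 0.3891]
```

View pics/scene0.png

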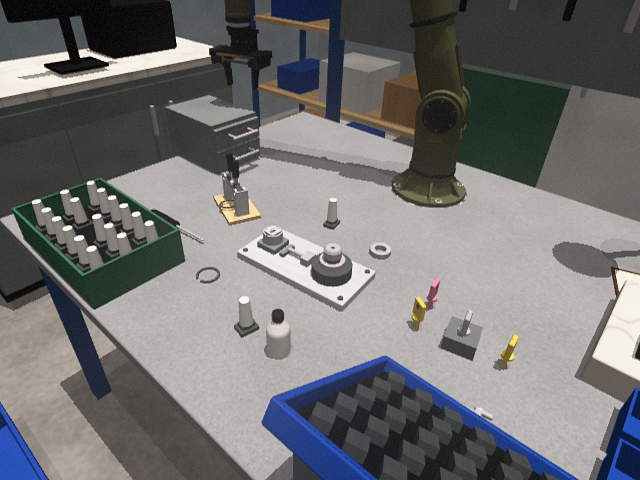

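View pics/top0.png

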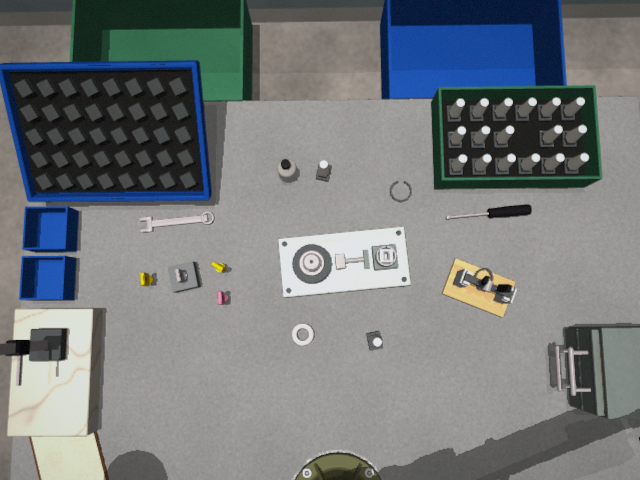

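View pics/wrist0.png

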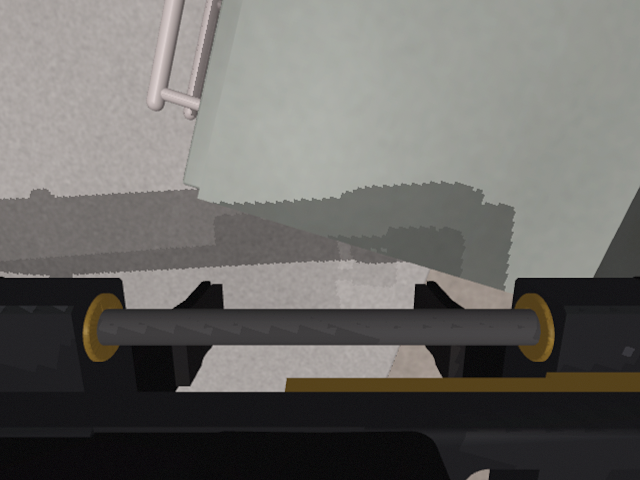

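The key could be taken for any of these in the top view: the grey piece in the grey block (181,275), the yellow ones (145,279) and (219,267), and the pink one (222,298). By the description I choose the grey one, which stands in the block. Next is a close crop to check it.

```bash
cat > h.py <<'E'
from cell import env
import cv2,numpy as np
def cam(n): return env.read_camera(n)
def ray(c,u,v,z):
    K,R,t=c["intrinsics"],np.array(c["R"]),np.array(c["t"])
    d=R.T@np.linalg.solve(K,[u,v,1.]); o=-R.T@t
    return o+d*(z-o[2])/d[2]
def proj(c,X):
    p=np.array(c["R"])@np.array(X)+c["t"]; q=c["intrinsics"]@p; return q[:2]/q[2]
def crop(c,u,v,w,h,s,name):
    im=c["pixels"][:,:,::-1]; u=int(u);v=int(v)
    a=im[max(0,v-h//2):v+h//2,max(0,u-w//2):u+w//2]
    cv2.imwrite("pics/"+name,cv2.resize(a,None,fx=s,fy=s,interpolation=cv2.INTER_CUBIC)); 
    print(name,"origin",max(0,u-w//2),max(0,v-h//2),"scale",s)
E
python3 - <<'E'
from h import *
t=cam("top");s=cam("scene")
crop(t,181,275,100,75,8,"k_t.png")
crop(s,462,325,120,90,6,"k_s.png")
crop(t,345,262,160,90,5,"f_t.png")
crop(t,482,288,100,75,8,"p_t.png")
crop(s,300,260,160,110,5,"f_s.png")
crop(s,238,190,80,80,7,"p_s.png")
E
```

```text
k_t.png origin 131 238 scale 8
k_s.png origin 402 280 scale 6
f_t.png origin 265 217 scale 5
p_t.png origin 432 251 scale 8
f_s.png origin 220 205 scale 5
p_s.png origin 198 150 scale 7
```

View pics/k_t.png

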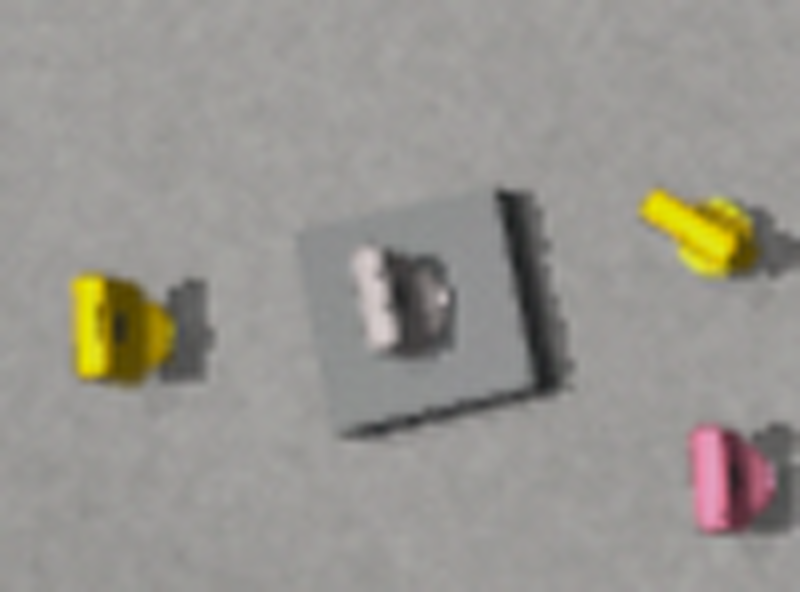

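View pics/k_s.png

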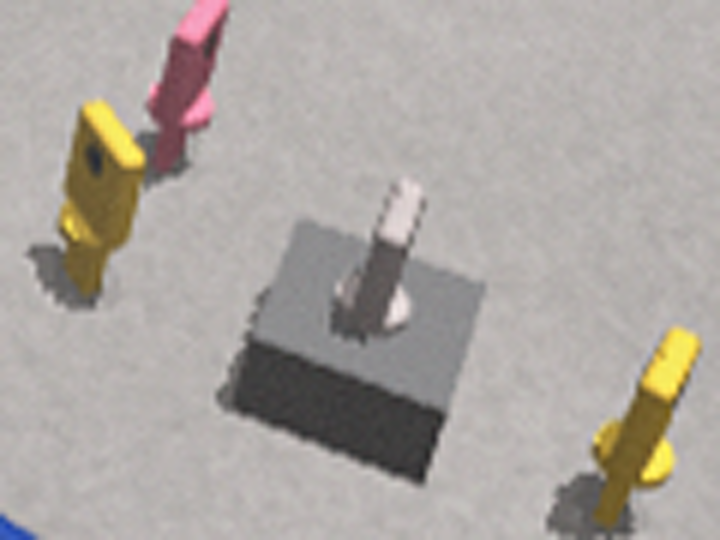

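View pics/f_t.png

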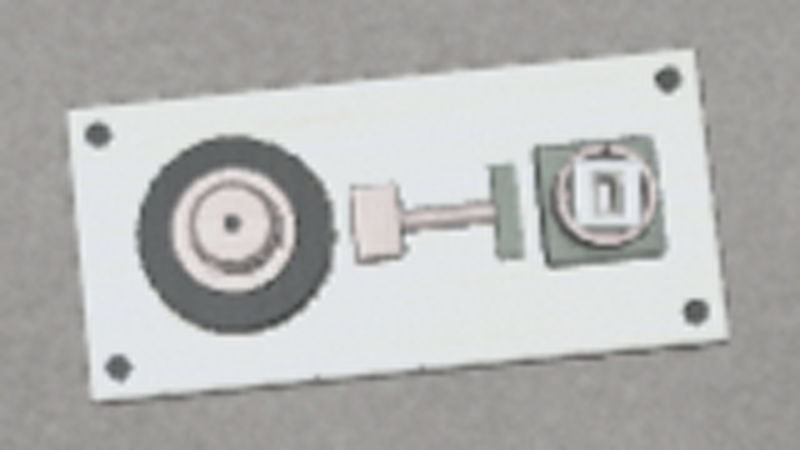

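View pics/p_t.png

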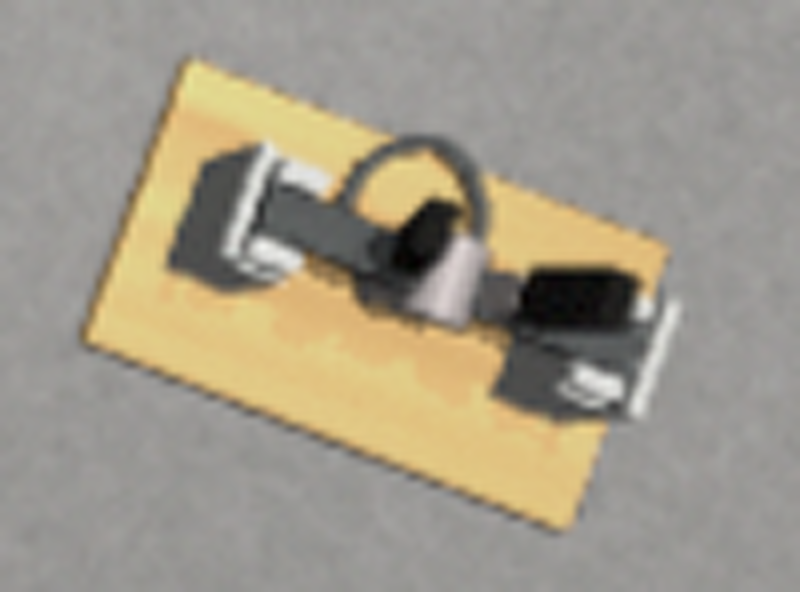

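View pics/f_s.png

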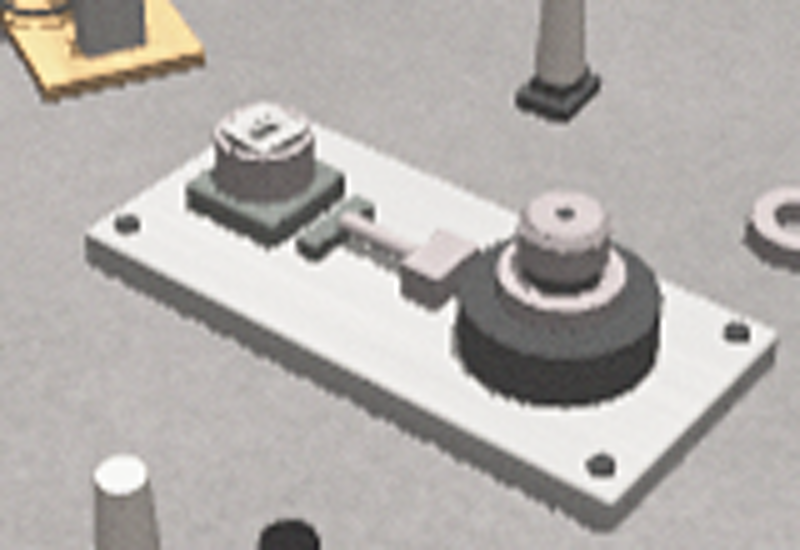

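View pics/p_s.png

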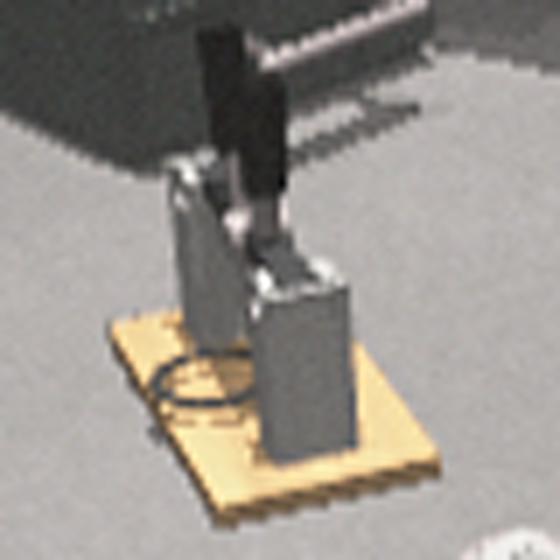

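The grey key is upright in its block, with its top face at about (177.6,275.5) in the top view. The lock slot is at about (386,256), the axle top at (311,261), and the pliers' black handles at about (486,281) and (505,288). Now to turn these pixels into positions.

```bash
python3 - <<'E'
from h import *
t=cam("top");s=cam("scene")
np.set_printoptions(precision=4,suppress=True)
def T(o,sc,pts,z,c=t): return np.array([ray(c,o[0]+(p[0]+.5)/sc-.5,o[1]+(p[1]+.5)/sc-.5,z) for p in pts])
def quad(name,P):
    print(name,"c",P.mean(0)); e=np.roll(P,-1,0)-P
    print("  edges",np.linalg.norm(e,axis=1),"ang",np.degrees(np.arctan2(e[:,1],e[:,0])))
quad("block",T((131,238),8,[(300,232),(500,187),(540,385),(340,435)],.034))
quad("keytop",T((131,238),8,[(350,250),(378,247),(397,347),(370,352)],.079))
quad("plate",T((265,217),5,[(68,112),(693,50),(728,340),(95,400)],.02))
quad("core",T((265,217),5,[(575,165),(636,160),(641,224),(580,230)],.065))
print("slot",T((265,217),5,[(607,196)],.065),"axle",T((265,217),5,[(232,222)],.092))
quad("stand",T((432,251),8,[(192,60),(668,245),(572,530),(85,343)],.012))
quad("keytop scene",T((402,280),6,[(395,178),(428,187),(408,240),(378,235)],.079,s))
print("axle scene",T((220,205),5,[(565,213)],.092,s),"slot scene",T((220,205),5,[(265,130)],.065,s))
print("circlip",T((432,251),8,[(418,200)],.021), T((198,150),7,[(212,380)],.021,s))
E
```

```text
block c [0.5106 0.3542 0.034 ]
  edges [0.0594 0.059  0.0593 0.0604] ang [ -77.6471 -167.3467  103.682    12.7256]
keytop c [0.5104 0.3559 0.079 ]
  edges [0.0079 0.0287 0.0077 0.0293] ang [ -84.2818 -167.7818  100.1185   12.5968]
plate c [ 0.5436 -0.0192  0.02  ]
  edges [0.2962 0.1373 0.2958 0.136 ] ang [ -84.7377 -174.7099   95.0216    5.4775]
core c [ 0.5521 -0.1138  0.065 ]
  edges [0.0277 0.0292 0.0277 0.0296] ang [ -85.7196 -176.9216   95.2198    3.1755]
slot [[ 0.5515 -0.1133  0.065 ]] axle [[0.5383 0.0559 0.092 ]]
stand c [ 0.4817 -0.3339  0.012 ]
  edges [0.1472 0.0883 0.1491 0.0895] ang [-112.0677  158.7597   68.4111  -22.5231]
keytop scene c [0.5131 0.3547 0.079 ]
  edges [0.0098 0.026  0.0087 0.0273] ang [ 109.6994   11.9056  -60.7075 -165.1182]
axle scene [[0.5384 0.0538 0.092 ]] slot scene [[ 0.5556 -0.113   0.065 ]]
circlip [[ 0.5083 -0.3441  0.021 ]] [[ 0.5052 -0.3436  0.021 ]]
```

```bash
cat >> h.py <<'E'
from scipy.spatial.transform import Rotation as Ro
def pose():
    o=env.get_obs(); return o["tool_pos"],Ro.from_euler("xyz",o["tool_rot"],degrees=True),o
def to(p,yaw=None):
    "tool-axes shift to p, and rz to reach yaw (tool down)"
    P,R,o=pose(); d=R.inv().apply(np.array(p)-P); print("now",P.round(4),o["tool_rot"].round(2),"shift tool",d.round(4))
    if yaw is not None:
        e=(R.inv()*Ro.from_euler("xyz",[180,0,yaw],degrees=True)).as_rotvec(degrees=True); print("turn tool",e.round(2))
E
python3 - <<'E'
from h import *
c=cam("wrist"); P,R,o=pose()
C=-np.array(c["R"]).T@c["t"]; print("cam in tool",R.inv().apply(C-P)); print("view dir tool",R.inv().apply(c["R"][2]))
to((0.47,-0.12,0.25))
E
```

```text
cam in tool [ 0.06538257 -0.00071136 -0.13720285]
view dir tool [-2.45368739e-01  1.14392781e-04  9.69429816e-01]
now [ 0.1919 -0.621   0.2474] [-179.99    0.     17.18] shift tool [ 0.4136 -0.3965 -0.0025]
```

```bash
python3 -m creep '[{"tx":0.04,"ty":-0.04},{"tx":0.041,"ty":-0.04},{"tx":0.041,"ty":-0.04},{"tx":0.041,"ty":-0.04},{"tx":0.041,"ty":-0.04},{"tx":0.041,"ty":-0.04},{"tx":0.041,"ty":-0.04},{"tx":0.041,"ty":-0.04},{"tx":0.041,"ty":-0.04},{"tx":0.042,"ty":-0.038},{"tz":0.0}]'
python3 - <<'E'
from h import *
c=cam("wrist"); cv2.imwrite("pics/w1.png",c["pixels"][:,:,::-1])
to((0.47,0.2,0.25)); print(env.get_obs()["qpos"].round(1))
print(proj(c,(.552,-.114,.065)))
E
```

```text
now [ 0.1919 -0.621   0.2475] [-179.99    0.     17.18] shift tool [ 0.5082 -0.7022 -0.0025]
[73.6 18.4 -4.  83.1  1.3 78.5 -3.3]
[-380.66231486 -665.41901354]$[0]: bad value
```

View pics/w1.png

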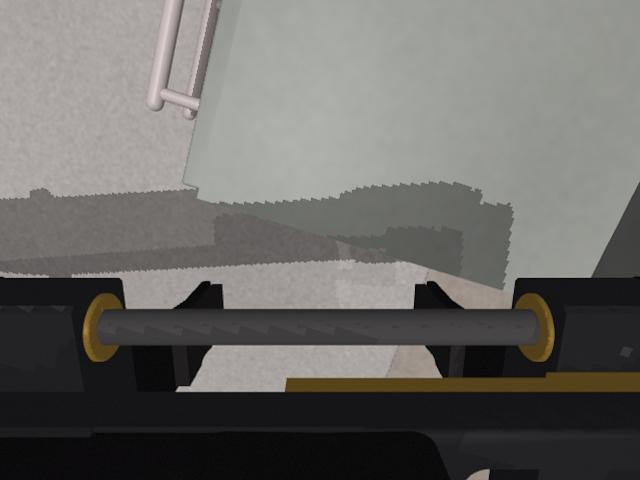

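The move was refused: a row apparently needs all six keys, so I'll give them all.

```bash
python3 -m creep '[{"tx":0.04,"ty":-0.04,"tz":0,"rx":0,"ry":0,"rz":0},{"tx":0.041,"ty":-0.04,"tz":0,"rx":0,"ry":0,"rz":0},{"tx":0.041,"ty":-0.04,"tz":0,"rx":0,"ry":0,"rz":0},{"tx":0.041,"ty":-0.04,"tz":0,"rx":0,"ry":0,"rz":0},{"tx":0.041,"ty":-0.04,"tz":0,"rx":0,"ry":0,"rz":0},{"tx":0.041,"ty":-0.04,"tz":0,"rx":0,"ry":0,"rz":0},{"tx":0.041,"ty":-0.04,"tz":0,"rx":0,"ry":0,"rz":0},{"tx":0.041,"ty":-0.04,"tz":0,"rx":0,"ry":0,"rz":0},{"tx":0.041,"ty":-0.04,"tz":0,"rx":0,"ry":0,"rz":0},{"tx":0.042,"ty":-0.038,"tz":0,"rx":0,"ry":0,"rz":0},{"tx":0,"ty":0,"tz":0,"rx":0,"ry":0,"rz":0}]'
python3 - <<'E'
from h import *
c=cam("wrist"); cv2.imwrite("pics/w1.png",c["pixels"][:,:,::-1])
to((0.47,0.2,0.25)); print(env.get_obs()["qpos"].round(1))
print(proj(c,(.552,-.114,.065)))
E
```

```text
time_s: 1.82
tool_pos: [0.4681, -0.1146, 0.2481]
tool_rot: [-180.0, -0.1, 17.7]
force: [-0.1, -0.9, 0.5]
grip_width: 0.0871
now [ 0.4668 -0.1177  0.2478] [ 1.7997e+02 -2.0000e-02  1.7460e+01] shift tool [ 0.0983 -0.3021 -0.0023]
[ 44.3  -1.2 -32.6 105.2  -0.6  75.8 -60.7]
[349.96933541 134.75447937]
```

View pics/w1.png

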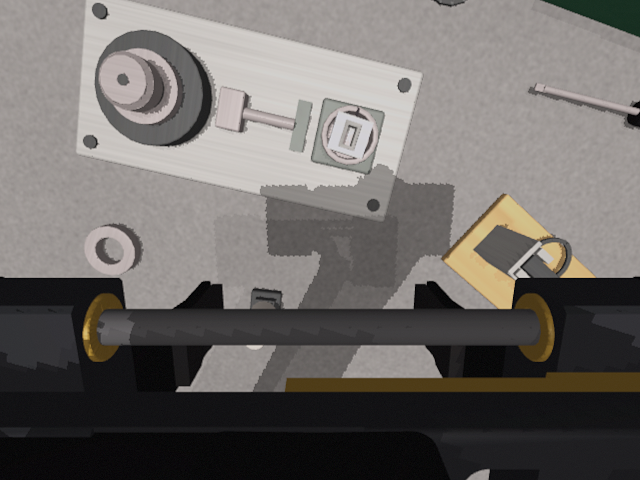

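The wrist view shows the lock slot at about (350,135), exactly where I predicted it, and the axle top at (123,80). I'll crop it for exact values.

```bash
python3 - <<'E'
from h import *
c=cam("wrist"); crop(c,349,133,80,80,7,"w1c.png"); crop(c,140,85,120,100,6,"w1a.png")
np.savez("w1.npz",**{k:np.array(c[k]) for k in c})
E
```

```text
w1c.png origin 309 93 scale 7
w1a.png origin 80 35 scale 6
```

View pics/w1c.png

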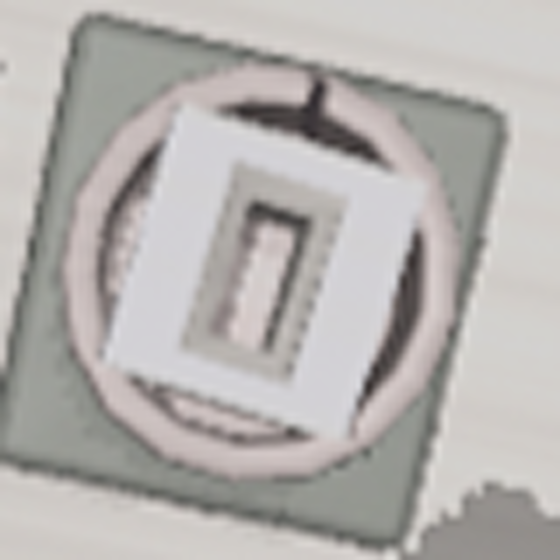

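View pics/w1a.png

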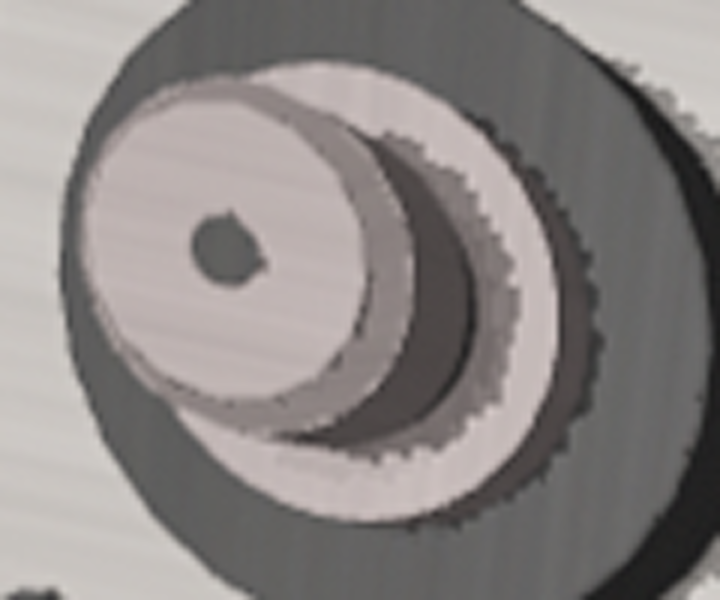

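```bash
python3 - <<'E'
from h import *
np.set_printoptions(precision=4,suppress=True)
c=dict(np.load("w1.npz"))
def T(o,sc,pts,z): return np.array([ray(c,o[0]+(p[0]+.5)/sc-.5,o[1]+(p[1]+.5)/sc-.5,z) for p in pts])
def quad(n,P):
    e=np.roll(P,-1,0)-P; print(n,P.mean(0),np.linalg.norm(e,axis=1),np.degrees(np.arctan2(e[:,1],e[:,0])))
quad("core",T((309,93),7,[(180,105),(425,183),(348,437),(105,365)],.065))
quad("chamfer",T((309,93),7,[(235,162),(345,195),(290,380),(182,345)],.065))
quad("lockbase",T((309,93),7,[(85,15),(505,110),(400,545),(0,455)],.035))
print(T((80,35),6,[(226,250)],.092))
E
```

```text
core [ 0.5519 -0.1142  0.065 ] [0.0294 0.0293 0.0296 0.0297] [ -89.1853 -178.5206   91.5338    0.9935]
chamfer [ 0.5521 -0.1139  0.065 ] [0.0132 0.0213 0.0132 0.021 ] [ -88.3294 -178.5674   90.1932    1.2769]
lockbase [ 0.552  -0.1141  0.035 ] [0.0534 0.0542 0.0529 0.0539] [ -84.4705 -174.7029   95.1093    5.8824]
[[0.5368 0.0555 0.092 ]]
```

```bash
cat >> h.py <<'E'
def plan(p,yaw,n):
    "rows for straight line + uniform yaw, mm / deg"
    P,R,o=pose(); y0=o["tool_rot"][2]; dy=yaw-y0; Rc=R; 
    for k in range(n):
        d=Rc.inv().apply((np.array(p)-P)/n); print((d*1000).round(0),"rz",round(-dy/n,2))
        Rc=Rc*Ro.from_rotvec([0,0,-dy/n],degrees=True)
E
python3 - <<'E'
from h import *
plan((.587,.373,.2),192.6,17)
E
```

```text
[ 15. -26.   3.] rz -10.31
[ 20. -22.   3.] rz -10.31
[ 23. -19.   3.] rz -10.31
[ 26. -14.   3.] rz -10.31
[28. -9.  3.] rz -10.31
[30. -4.  3.] rz -10.31
[30.  2.  3.] rz -10.31
[29.  7.  3.] rz -10.31
[27. 12.  3.] rz -10.31
[25. 17.  3.] rz -10.31
[21. 21.  3.] rz -10.31
[17. 24.  3.] rz -10.31
[13. 27.  3.] rz -10.31
[ 8. 29.  3.] rz -10.31
[ 2. 30.  3.] rz -10.31
[-3. 30.  3.] rz -10.31
[-8. 29.  3.] rz -10.31
```

```bash
python3 -m creep '[{"tx":0.015,"ty":-0.026,"tz":0.003,"rx":0,"ry":0,"rz":-10.3},{"tx":0.02,"ty":-0.022,"tz":0.003,"rx":0,"ry":0,"rz":-10.3},{"tx":0.023,"ty":-0.019,"tz":0.003,"rx":0,"ry":0,"rz":-10.3},{"tx":0.026,"ty":-0.014,"tz":0.003,"rx":0,"ry":0,"rz":-10.3},{"tx":0.028,"ty":-0.009,"tz":0.003,"rx":0,"ry":0,"rz":-10.3},{"tx":0.03,"ty":-0.004,"tz":0.003,"rx":0,"ry":0,"rz":-10.3},{"tx":0.03,"ty":0.002,"tz":0.003,"rx":0,"ry":0,"rz":-10.3},{"tx":0.029,"ty":0.007,"tz":0.003,"rx":0,"ry":0,"rz":-10.3},{"tx":0.027,"ty":0.012,"tz":0.003,"rx":0,"ry":0,"rz":-10.3},{"tx":0.025,"ty":0.017,"tz":0.003,"rx":0,"ry":0,"rz":-10.3},{"tx":0.021,"ty":0.021,"tz":0.003,"rx":0,"ry":0,"rz":-10.3},{"tx":0.017,"ty":0.024,"tz":0.003,"rx":0,"ry":0,"rz":-10.3},{"tx":0.013,"ty":0.027,"tz":0.003,"rx":0,"ry":0,"rz":-10.3},{"tx":0.008,"ty":0.029,"tz":0.003,"rx":0,"ry":0,"rz":-10.3},{"tx":0.002,"ty":0.03,"tz":0.003,"rx":0,"ry":0,"rz":-10.3},{"tx":-0.003,"ty":0.03,"tz":0.003,"rx":0,"ry":0,"rz":-10.3},{"tx":-0.008,"ty":0.029,"tz":0.003,"rx":0,"ry":0,"rz":-10.3},{"tx":0,"ty":0,"tz":0,"rx":0,"ry":0,"rz":0},{"tx":0,"ty":0,"tz":0,"rx":0,"ry":0,"rz":0}]'
python3 - <<'E'
from h import *
c=cam("wrist"); cv2.imwrite("pics/w2.png",c["pixels"][:,:,::-1])
np.savez("w2.npz",**{k:np.array(c[k]) for k in c})
print(env.get_obs()["qpos"].round(1),pose()[0]);u=proj(c,(.511,.355,.079));print(u)
crop(c,u[0],u[1]+10,120,100,6,"w2c.png")
E
```

```text
time_s: 4.3
tool_pos: [0.5896, 0.371, 0.1958]
tool_rot: [-179.9, -0.0, -167.9]
force: [0.2, -1.0, -0.3]
grip_width: 0.0868
[  4.   38.1 -59.6  77.9  32.6  82.   47.6] [0.58974166 0.37088739 0.19617635]
[318.97899497 133.68392936]
w2c.png origin 258 93 scale 6
```

View pics/w2.png

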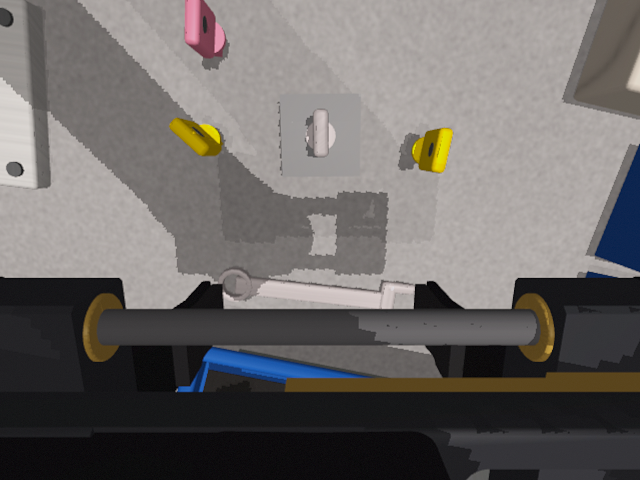

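View pics/w2c.png

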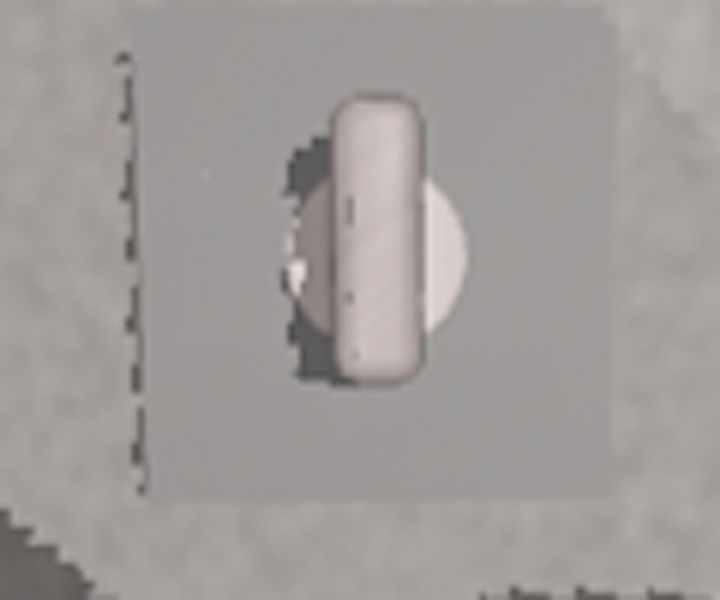

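```bash
python3 - <<'E'
from h import *
np.set_printoptions(precision=4,suppress=True)
c=dict(np.load("w2.npz"))
def T(o,sc,pts,z): return np.array([ray(c,o[0]+(p[0]+.5)/sc-.5,o[1]+(p[1]+.5)/sc-.5,z) for p in pts])
print("key",T((258,93),6,[(379,240)],.079)); e=T((258,93),6,[(379,95),(382,384)],.079);d=e[1]-e[0];print(np.linalg.norm(d),np.degrees(np.arctan2(d[1],d[0])))
B=T((258,93),6,[(130,5),(612,5),(610,497),(145,495)],.034);print("block",B.mean(0),np.linalg.norm(np.roll(B,-1,0)-B,axis=1))
print("collar",T((258,93),6,[(380,252)],.039))
K=T((258,93),6,[(379,240)],.079)[0]
to((K[0],K[1],.13),192.5)
E
```

```text
key [[0.5101 0.356  0.079 ]]
0.029573447244507833 12.782250286316662
block [0.51   0.3555 0.034 ] [0.0592 0.0594 0.0601 0.0592]
collar [[0.5095 0.3561 0.039 ]]
now [0.5897 0.3709 0.1962] [-179.88   -0.01 -167.95] shift tool [0.081  0.0022 0.0662]
turn tool [-0.12 -0.01 -0.45]
```

```bash
python3 -m creep '[{"tx":0.027,"ty":0.001,"tz":0.01,"rx":0,"ry":0,"rz":-0.6},{"tx":0.027,"ty":0.001,"tz":0.02,"rx":0,"ry":0,"rz":0},{"tx":0.027,"ty":0,"tz":0.02,"rx":0,"ry":0,"rz":0},{"tx":0,"ty":0,"tz":0.015,"rx":0,"ry":0,"rz":0},{"tx":0,"ty":0,"tz":0,"rx":0,"ry":0,"rz":0},{"tx":0,"ty":0,"tz":0,"rx":0,"ry":0,"rz":0}]' 0.036 40
python3 - <<'E'
from h import *
print(pose()[2]["grip_width"])
to((.510,.356,.070),192.7)
c=cam("wrist"); cv2.imwrite("pics/w3.png",c["pixels"][:,:,::-1])
E
```

```text
time_s: 5.1
tool_pos: [0.5108, 0.3571, 0.1322]
tool_rot: [180.0, 0.1, -167.2]
force: [-0.8, 0.2, 0.2]
grip_width: 0.0391
0.03910518284291569
now [0.5108 0.3571 0.1322] [ 1.7998e+02  8.0000e-02 -1.6724e+02] shift tool [ 0.0011 -0.001   0.0622]
turn tool [0.02 0.08 0.06]
```

View pics/w3.png

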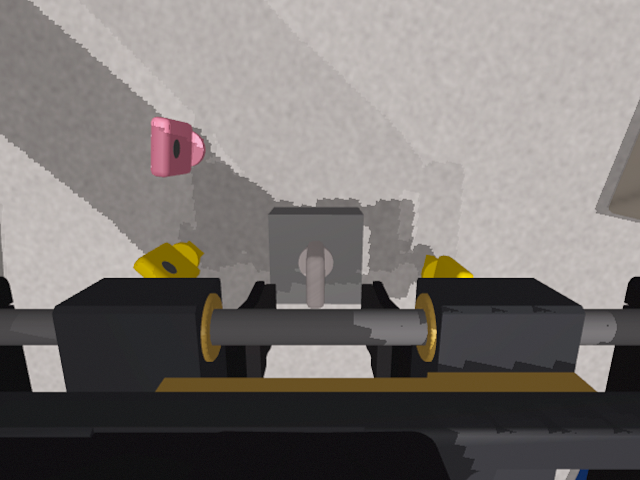

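The key stands centred between the fingers at (316,285), and the yellow look-alikes are clear to either side. Next I go down and grip.

```bash
python3 -m creep '[{"tx":0.001,"ty":-0.001,"tz":0.018,"rx":0,"ry":0,"rz":0},{"tx":0,"ty":0,"tz":0.018,"rx":0,"ry":0,"rz":0},{"tx":0,"ty":0,"tz":0.014,"rx":0,"ry":0,"rz":0},{"tx":0,"ty":0,"tz":0.012,"rx":0,"ry":0,"rz":0},{"tx":0,"ty":0,"tz":0,"rx":0,"ry":0,"rz":0},{"tx":0,"ty":0,"tz":0,"rx":0,"ry":0,"rz":0}]'
python3 -m creep '[{"tx":0,"ty":0,"tz":0,"rx":0,"ry":0,"rz":0},{"tx":0,"ty":0,"tz":0,"rx":0,"ry":0,"rz":0},{"tx":0,"ty":0,"tz":0,"rx":0,"ry":0,"rz":0},{"tx":0,"ty":0,"tz":0,"rx":0,"ry":0,"rz":0}]' 0 50
```

```text
time_s: 5.9
tool_pos: [0.5087, 0.3565, 0.0699]
tool_rot: [180.0, 0.0, -167.1]
force: [0.0, -0.9, 1.0]
grip_width: 0.036
time_s: 6.4
tool_pos: [0.5087, 0.356, 0.0697]
tool_rot: [-180.0, 0.0, -167.1]
force: [-0.9, -1.0, 1.5]
grip_width: 0.0095
```

```bash
python3 -m creep '[{"tx":0,"ty":0,"tz":-0.01,"rx":0,"ry":0,"rz":0},{"tx":0,"ty":0,"tz":-0.025,"rx":0,"ry":0,"rz":0},{"tx":0,"ty":0,"tz":-0.035,"rx":0,"ry":0,"rz":0},{"tx":0,"ty":0,"tz":-0.03,"rx":0,"ry":0,"rz":0},{"tx":0,"ty":0,"tz":-0.01,"rx":0,"ry":0,"rz":0},{"tx":0,"ty":0,"tz":0,"rx":0,"ry":0,"rz":0}]'
python3 - <<'E'
from h import *
s=cam("scene");u=proj(s,pose()[0]);print(u);crop(s,u[0],u[1],200,150,4,"s3.png")
plan((.5507,-.1140,.175),181.2-360,10)
E
```

```text
time_s: 7.15
tool_pos: [0.5087, 0.3562, 0.1797]
tool_rot: [-180.0, 0.0, -167.1]
force: [0.9, -0.4, -2.0]
grip_width: 0.0095
[483.8842581 271.2556466]
s3.png origin 383 196 scale 4
[  6. -47.   0.] rz 1.17
[  5. -47.   0.] rz 1.17
[  4. -47.   0.] rz 1.17
[  3. -47.   0.] rz 1.17
[  3. -47.   0.] rz 1.17
[  2. -47.   0.] rz 1.17
[  1. -47.   0.] rz 1.17
[ -0. -47.   0.] rz 1.17
[ -1. -47.   0.] rz 1.17
[ -2. -47.   0.] rz 1.17
```

View pics/s3.png

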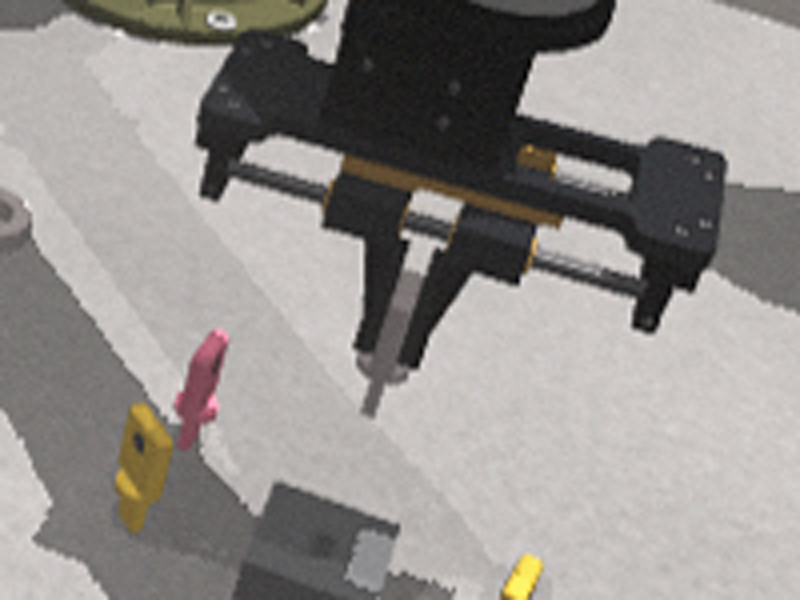

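The key is out of the block and hangs upright between the fingers, with its tip at about scene (475,298). Now over to the lock.

```bash
python3 -m creep '[{"tx":0.006,"ty":-0.047,"tz":0,"rx":0,"ry":0,"rz":1.2},{"tx":0.005,"ty":-0.047,"tz":0,"rx":0,"ry":0,"rz":1.2},{"tx":0.004,"ty":-0.047,"tz":0,"rx":0,"ry":0,"rz":1.2},{"tx":0.003,"ty":-0.047,"tz":0,"rx":0,"ry":0,"rz":1.2},{"tx":0.003,"ty":-0.047,"tz":0,"rx":0,"ry":0,"rz":1.2},{"tx":0.002,"ty":-0.047,"tz":0,"rx":0,"ry":0,"rz":1.2},{"tx":0.001,"ty":-0.047,"tz":0,"rx":0,"ry":0,"rz":1.1},{"tx":0,"ty":-0.047,"tz":0,"rx":0,"ry":0,"rz":1.1},{"tx":-0.001,"ty":-0.047,"tz":0,"rx":0,"ry":0,"rz":1.1},{"tx":-0.002,"ty":-0.047,"tz":0,"rx":0,"ry":0,"rz":1.1},{"tx":0,"ty":0,"tz":0,"rx":0,"ry":0,"rz":0},{"tx":0,"ty":0,"tz":0,"rx":0,"ry":0,"rz":0}]'
python3 - <<'E'
from h import *
to((.5507,-.1140,.140),181.2);print(env.get_obs()["qpos"].round(1))
t=cam("top");s=cam("scene");u=proj(s,(.552,-.114,.1));crop(s,u[0],u[1],100,80,8,"s4.png")
u=proj(t,(.552,-.114,.1));crop(t,u[0],u[1],100,80,8,"t4.png")
c=cam("wrist"); cv2.imwrite("pics/w4.png",c["pixels"][:,:,::-1])
P,R,o=pose(); 
for n,q in (("tip",[-.0013,0,.0087+.0515]),("collarcentre",[-.0013,0,.0087+.027])):
    X=P+R.apply(q); print(n,X,proj(s,X),proj(c,X))
print("slot",proj(s,(.552,-.114,.065)),proj(c,(.552,-.114,.065)))
E
```

```text
time_s: 8.7
tool_pos: [0.5488, -0.1126, 0.1784]
tool_rot: [179.9, -0.1, -178.7]
force: [-0.2, 0.2, -0.6]
grip_width: 0.0099
now [ 0.5488 -0.1126  0.1784] [ 1.7991e+02 -1.0000e-01 -1.7872e+02] shift tool [-0.002  -0.0015  0.0384]
turn tool [ 0.09 -0.1   0.08]
[ 62.9  21.7 -64.8  99.5  20.4  72.1  84.5]
s4.png origin 222 177 scale 8
t4.png origin 338 213 scale 8
tip [ 0.55055421 -0.1113794   0.11902168] [274.02810633 210.45298632] [317.68228433 283.96428739]
collarcentre [ 0.55056742 -0.11138813  0.14352168] [273.74049474 201.19507841] [317.63339404 300.84640455]
slot [273.4012993  229.79716906] [313.87331991 259.57386697]
```

View pics/s4.png

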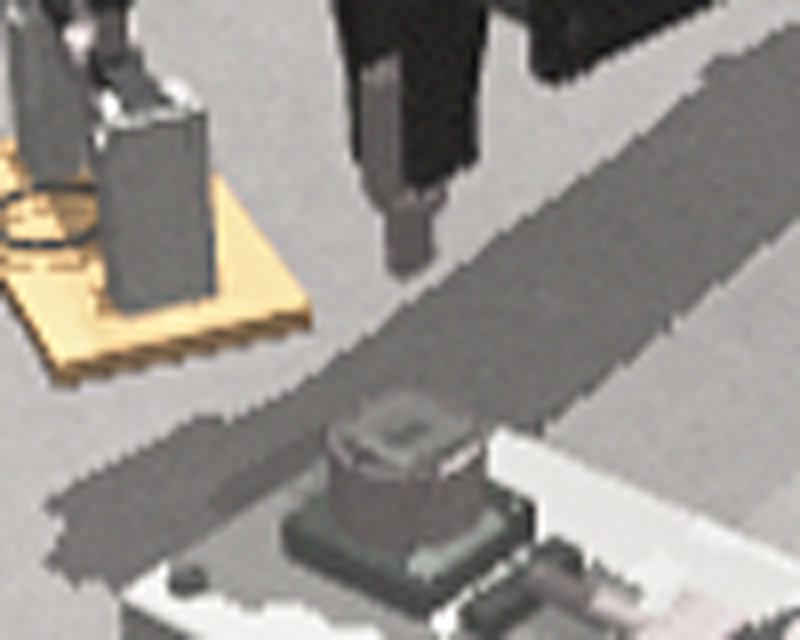

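View pics/w4.png

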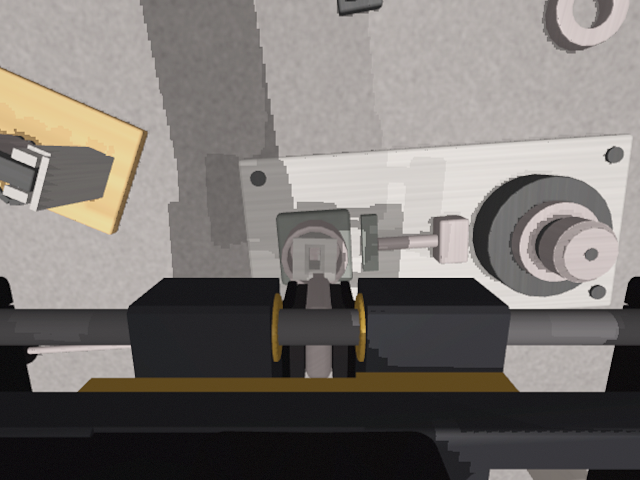

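```bash
python3 - <<'E'
from h import *
c=cam("wrist"); crop(c,318,275,80,90,8,"w4c.png")
E
```

```text
w4c.png origin 278 230 scale 8
```

View pics/w4c.png

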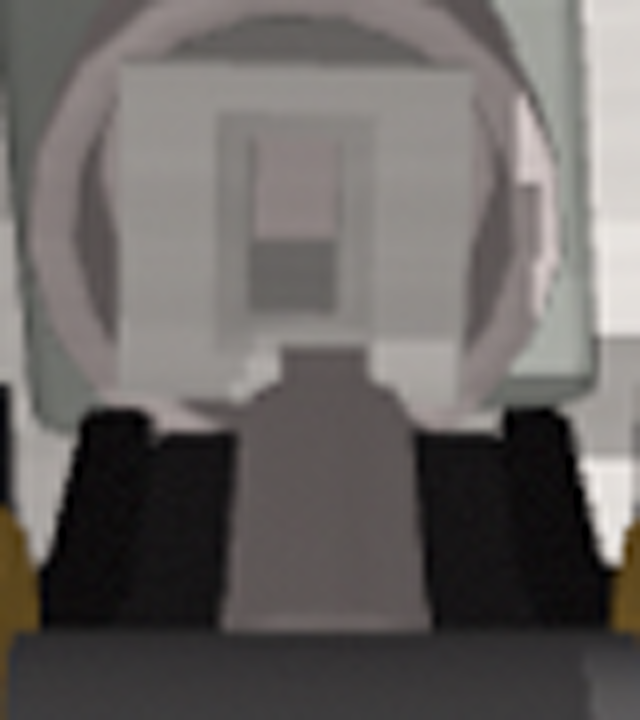

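View pics/t4.png

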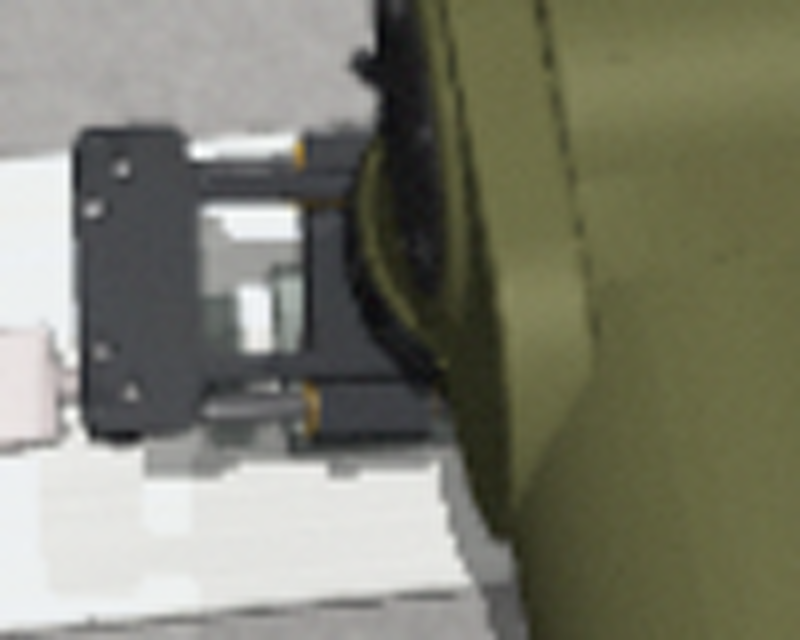

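The wrist crop shows the blade (326,345) square with the slot, and the slot axis (295,220) is about 1.5 mm to the side. That is what the numbers say, so I correct it and go down.

```bash
python3 -m creep '[{"tx":-0.002,"ty":-0.0015,"tz":0.01,"rx":0,"ry":0,"rz":0},{"tx":0,"ty":0,"tz":0.015,"rx":0,"ry":0,"rz":0},{"tx":0,"ty":0,"tz":0.015,"rx":0,"ry":0,"rz":0},{"tx":0,"ty":0,"tz":0.01,"rx":0,"ry":0,"rz":0},{"tx":0,"ty":0,"tz":0,"rx":0,"ry":0,"rz":0},{"tx":0,"ty":0,"tz":0,"rx":0,"ry":0,"rz":0}]'
python3 - <<'E'
from h import *
to((.5507,-.1140,.1007),181.2)
E
```

```text
time_s: 9.65
tool_pos: [0.5519, -0.1145, 0.1298]
tool_rot: [-180.0, 0.0, -178.7]
force: [0.0, 0.5, -0.5]
grip_width: 0.0096
now [ 0.5519 -0.1145  0.1298] [-1.8000e+02  3.0000e-02 -1.7872e+02] shift tool [0.0012 0.0006 0.0291]
turn tool [-0.    0.03  0.08]
```

```bash
python3 -m creep '[{"tx":0.001,"ty":0.0005,"tz":0.004,"rx":0,"ry":0,"rz":0},{"tx":0,"ty":0,"tz":0.004,"rx":0,"ry":0,"rz":0},{"tx":0,"ty":0,"tz":0.004,"rx":0,"ry":0,"rz":0},{"tx":0,"ty":0,"tz":0.004,"rx":0,"ry":0,"rz":0}]'
```

```text
time_s: 10.15
tool_pos: [0.5505, -0.1142, 0.1132]
tool_rot: [-180.0, -0.0, -178.7]
force: [-0.1, 0.7, -1.2]
grip_width: 0.0098
```

```bash
python3 - <<'E'
from h import *
c=cam("wrist"); crop(c,318,265,100,90,7,"w5c.png");print(env.get_obs()["force"],pose()[0])
s=cam("scene");crop(s,272,215,80,80,7,"s5.png")
E
```

```text
w5c.png origin 268 220 scale 7
[-0.37051249 -0.67426185 -0.25635872] [ 0.55013065 -0.11414593  0.11270289]
s5.png origin 232 175 scale 7
```

View pics/w5c.png

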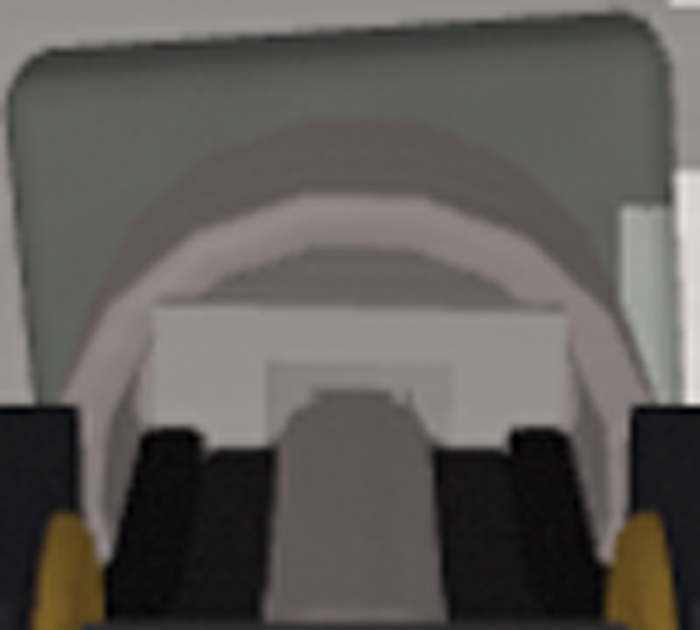

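View pics/s5.png

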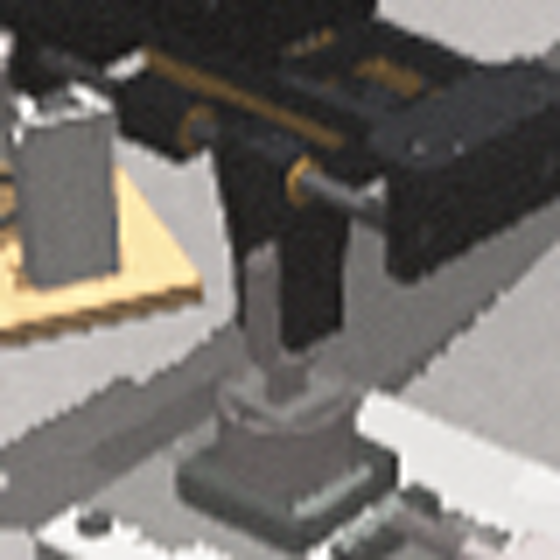

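The blade is entering the slot (crop (350,390)) and the force is near zero. I continue until it is home.

```bash
python3 -m creep '[{"tx":0,"ty":0,"tz":0.003,"rx":0,"ry":0,"rz":0},{"tx":0,"ty":0,"tz":0.003,"rx":0,"ry":0,"rz":0},{"tx":0,"ty":0,"tz":0.003,"rx":0,"ry":0,"rz":0},{"tx":0,"ty":0,"tz":0.002,"rx":0,"ry":0,"rz":0},{"tx":0,"ty":0,"tz":0.001,"rx":0,"ry":0,"rz":0},{"tx":0,"ty":0,"tz":0,"rx":0,"ry":0,"rz":0}]'
```

```text
time_s: 11.0
tool_pos: [0.5505, -0.1141, 0.1015]
tool_rot: [-180.0, -0.0, -178.7]
force: [0.2, -0.1, -0.9]
grip_width: 0.0097
```

```bash
python3 -m creep '[{"tx":0,"ty":0,"tz":0.001,"rx":0,"ry":0,"rz":0},{"tx":0,"ty":0,"tz":0.001,"rx":0,"ry":0,"rz":0},{"tx":0,"ty":0,"tz":0,"rx":0,"ry":0,"rz":0}]'; python3 - <<'E'
from h import *
print(pose()[2]["force"],pose()[0],pose()[2]["wrist_torque"])
E
```

```text
time_s: 11.38
tool_pos: [0.5507, -0.1142, 0.1006]
tool_rot: [-180.0, -0.0, -178.7]
force: [-1.7, -0.7, 5.8]
grip_width: 0.0095
[-1.71022533 -0.69545332  5.79434853] [ 0.55073952 -0.11415239  0.10056956] [0.10707926 0.44779963 0.01581875]
```

```bash
python3 -m creep '[{"tx":0,"ty":0.0002,"tz":0,"rx":0,"ry":0,"rz":10},{"tx":0,"ty":0.0002,"tz":0,"rx":0,"ry":0,"rz":10},{"tx":0,"ty":0.0002,"tz":0,"rx":0,"ry":0,"rz":10},{"tx":0,"ty":0.0002,"tz":0,"rx":0,"ry":0,"rz":10},{"tx":0,"ty":0.0002,"tz":0,"rx":0,"ry":0,"rz":10},{"tx":0,"ty":0.0002,"tz":0,"rx":0,"ry":0,"rz":10},{"tx":0,"ty":0.0002,"tz":0,"rx":0,"ry":0,"rz":10},{"tx":0,"ty":0.0002,"tz":0,"rx":0,"ry":0,"rz":10},{"tx":0,"ty":0,"tz":0,"rx":0,"ry":0,"rz":0}]'; python3 - <<'E'
from h import *
o=pose()[2];print(o["force"],o["tool_pos"],o["tool_rot"],o["wrist_torque"],o["qpos"].round(1))
E
```

```text
time_s: 12.5
tool_pos: [0.5528, -0.112, 0.1006]
tool_rot: [179.8, 0.0, 101.4]
force: [3.1, 2.2, 4.3]
grip_width: 0.0097
[3.12368729 2.18861538 4.29750356] [ 0.55275233 -0.11198412  0.10059085] [1.79830088e+02 2.28592663e-02 1.01431621e+02] [ 0.48648551 -0.48292364  0.01269495] [ 47.4  20.6 -45.3 104.1  16.5  61.9   7.6]
```

```bash
python3 -m creep '[{"tx":0,"ty":0,"tz":0,"rx":0,"ry":0,"rz":5},{"tx":0,"ty":0,"tz":0,"rx":0,"ry":0,"rz":5},{"tx":0,"ty":0,"tz":0,"rx":0,"ry":0,"rz":3},{"tx":0,"ty":0,"tz":0,"rx":0,"ry":0,"rz":0}]'; python3 - <<'E'
from h import *
o=pose()[2];print(o["force"],o["tool_pos"],o["tool_rot"],o["wrist_torque"],o["qpos"].round(1))
c=cam("wrist"); cv2.imwrite("pics/w6.png",c["pixels"][:,:,::-1])
s=cam("scene");crop(s,285,225,120,90,6,"s6.png")
E
```

```text
time_s: 13.0
tool_pos: [0.5532, -0.112, 0.1006]
tool_rot: [179.8, -0.0, 88.5]
force: [3.6, 3.4, 3.4]
grip_width: 0.0091
[3.58025078 3.43158063 3.373601  ] [ 0.5531611  -0.11200171  0.1006056 ] [ 1.79775281e+02 -3.84349689e-02  8.85113366e+01] [ 0.66562238 -1.07005007  0.04262104] [ 45.6  20.  -43.  104.1  15.4  61.6  -4.5]
s6.png origin 225 180 scale 6
```

View pics/w6.png

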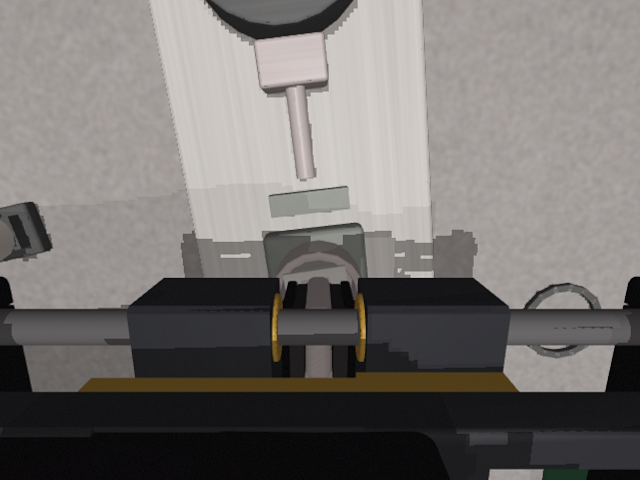

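View pics/s6.png

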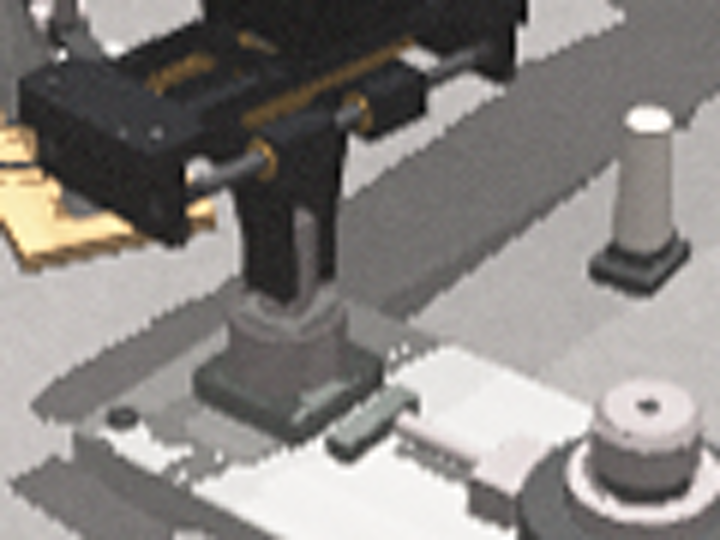

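The clamp shoe at (292,60) in the wrist view has moved up against the pedestal. I turn a little more to make sure it is at the stop.

```bash
python3 -m creep '[{"tx":0,"ty":0,"tz":0,"rx":0,"ry":0,"rz":3},{"tx":0,"ty":0,"tz":0,"rx":0,"ry":0,"rz":2},{"tx":0,"ty":0,"tz":0,"rx":0,"ry":0,"rz":0}]'; python3 - <<'E'
from h import *
o=pose()[2];print(o["force"],o["tool_pos"],o["tool_rot"],o["wrist_torque"],o["qpos"].round(1))
E
```

```text
time_s: 13.48
tool_pos: [0.5534, -0.112, 0.1006]
tool_rot: [179.8, -0.1, 83.5]
force: [4.9, 2.7, 4.1]
grip_width: 0.0092
[4.86203518 2.70413469 4.13770516] [ 0.55335566 -0.11204678  0.10059474] [ 1.79752692e+02 -5.55219115e-02  8.34890557e+01] [ 0.72796815 -1.26511432  0.20923465] [ 44.9  19.8 -42.2 104.1  15.   61.5  -9.2]
```

The torque about z has risen from 0.04 to 0.21 N m, so the lock is at its stop. I unwind slightly within the blade's play, release and lift.

```bash
python3 -m creep '[{"tx":0,"ty":0,"tz":0,"rx":0,"ry":0,"rz":-2},{"tx":0,"ty":0,"tz":0,"rx":0,"ry":0,"rz":-2},{"tx":0,"ty":0,"tz":0,"rx":0,"ry":0,"rz":0}]'
python3 -m creep '[{"tx":0,"ty":0,"tz":0,"rx":0,"ry":0,"rz":0},{"tx":0,"ty":0,"tz":0,"rx":0,"ry":0,"rz":0},{"tx":0,"ty":0,"tz":0,"rx":0,"ry":0,"rz":0},{"tx":0,"ty":0,"tz":0,"rx":0,"ry":0,"rz":0}]' 0.04
python3 -m creep '[{"tx":0,"ty":0,"tz":-0.01,"rx":0,"ry":0,"rz":0},{"tx":0,"ty":0,"tz":-0.03,"rx":0,"ry":0,"rz":0},{"tx":0,"ty":0,"tz":-0.05,"rx":0,"ry":0,"rz":0},{"tx":0,"ty":0,"tz":-0.05,"rx":0,"ry":0,"rz":0},{"tx":0,"ty":0,"tz":-0.025,"rx":0,"ry":0,"rz":0},{"tx":0,"ty":0,"tz":0,"rx":0,"ry":0,"rz":0}]'
python3 - <<'E'
from h import *
o=pose()[2];print(o["tool_pos"],o["tool_rot"],o["qpos"].round(1))
c=cam("wrist"); cv2.imwrite("pics/w7.png",c["pixels"][:,:,::-1])
s=cam("scene");crop(s,285,225,120,90,6,"s7.png")
E
```

```text
time_s: 13.85
tool_pos: [0.5531, -0.112, 0.1006]
tool_rot: [179.8, -0.1, 87.5]
force: [4.4, 4.0, 6.1]
grip_width: 0.0097
time_s: 14.35
tool_pos: [0.5507, -0.1133, 0.099]
tool_rot: [-179.9, 0.0, 87.3]
force: [0.3, -0.2, -0.1]
grip_width: 0.0375
time_s: 15.1
tool_pos: [0.5526, -0.1129, 0.2674]
tool_rot: [179.7, 0.1, 87.3]
force: [-0.3, -0.1, -0.8]
grip_width: 0.04
[ 0.55263032 -0.11287168  0.26741317] [1.79725856e+02 1.00593613e-01 8.72867240e+01] [ 48.8  11.2 -45.3  92.9   8.2  79.   -0.2]
s7.png origin 225 180 scale 6
```

View pics/w7.png

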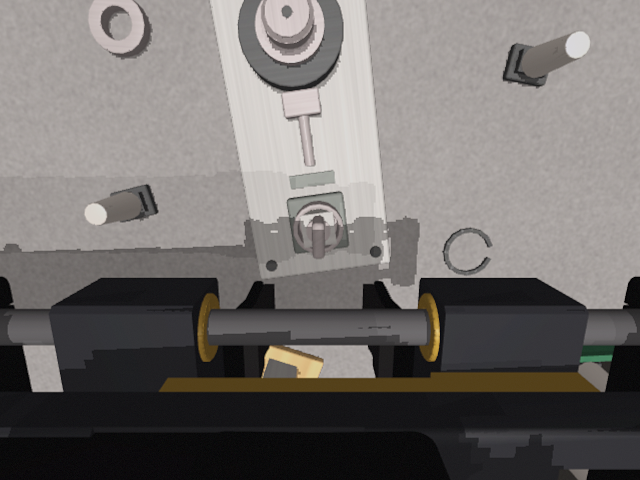

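View pics/s7.png

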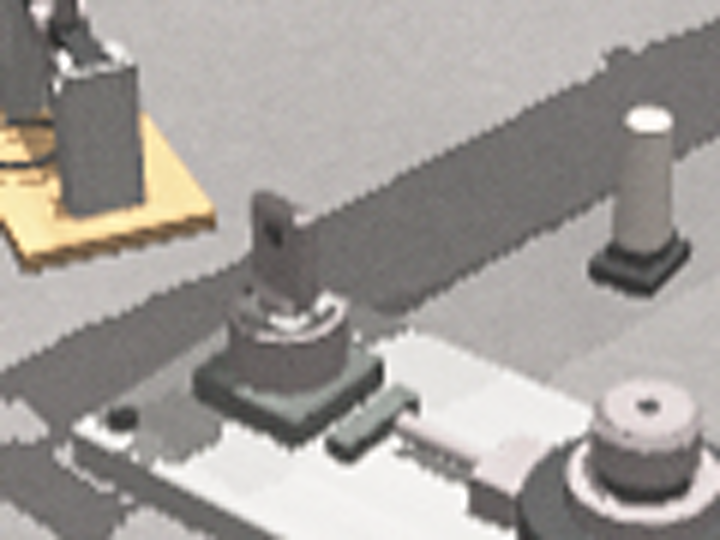

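The key stands upright in the lock with its collar down on the face (scene (270,230)), and the shoe is against the pedestal. Next are the pliers, approached at tool yaw 158.

```bash
python3 - <<'E'
from h import *
t=cam("top");u=proj(t,(.552,-.114,.08));crop(t,u[0],u[1],60,60,10,"t7.png")
plan((.575,-.372,.268),158,7)
E
```

```text
t7.png origin 357 224 scale 10
[-37.   5.  -1.] rz -10.1
[-37.  -1.  -1.] rz -10.1
[-36.  -8.  -1.] rz -10.1
[-34. -14.  -1.] rz -10.1
[-31. -20.  -1.] rz -10.1
[-27. -25.  -1.] rz -10.1
[-23. -30.  -1.] rz -10.1
```

View pics/t7.png

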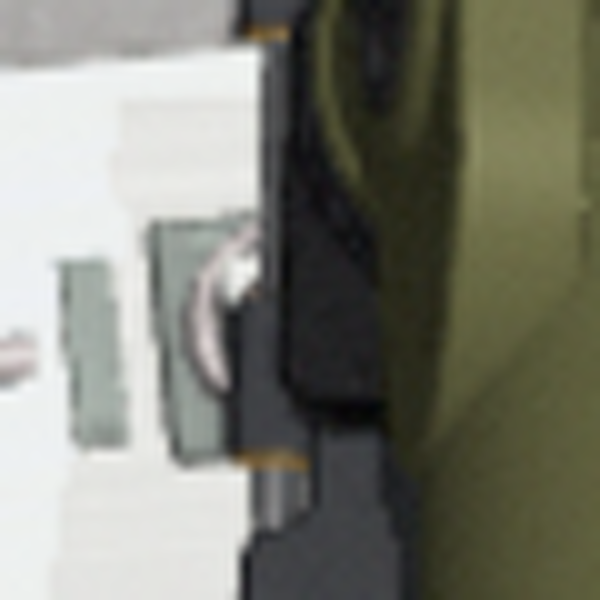

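```bash
python3 -m creep '[{"tx":-0.037,"ty":0.005,"tz":0,"rx":0,"ry":0,"rz":-10.1},{"tx":-0.037,"ty":-0.001,"tz":0,"rx":0,"ry":0,"rz":-10.1},{"tx":-0.036,"ty":-0.008,"tz":0,"rx":0,"ry":0,"rz":-10.1},{"tx":-0.034,"ty":-0.014,"tz":0,"rx":0,"ry":0,"rz":-10.1},{"tx":-0.031,"ty":-0.02,"tz":0,"rx":0,"ry":0,"rz":-10.1},{"tx":-0.027,"ty":-0.025,"tz":0,"rx":0,"ry":0,"rz":-10.1},{"tx":-0.023,"ty":-0.03,"tz":0,"rx":0,"ry":0,"rz":-10.1},{"tx":0,"ty":0,"tz":0,"rx":0,"ry":0,"rz":0},{"tx":0,"ty":0,"tz":0,"rx":0,"ry":0,"rz":0}]' 0.087 50
python3 - <<'E'
from h import *
o=pose()[2];print(o["tool_pos"],o["tool_rot"],o["qpos"].round(1))
c=cam("wrist"); cv2.imwrite("pics/w8.png",c["pixels"][:,:,::-1])
np.savez("w8.npz",**{k:np.array(c[k]) for k in c})
t=cam("top");u=proj(t,(.552,-.114,.08));crop(t,u[0],u[1],60,60,10,"t8.png")
E
```

```text
time_s: 16.38
tool_pos: [0.5745, -0.3702, 0.263]
tool_rot: [179.9, -0.1, 158.0]
force: [-0.4, 0.5, 0.2]
grip_width: 0.0872
[ 0.57448281 -0.37015165  0.262996  ] [ 1.79900227e+02 -1.44080551e-01  1.57968223e+02] [ 62.7  29.2 -47.3  75.   21.   84.8  85.2]
t8.png origin 357 224 scale 10
```

View pics/w8.png

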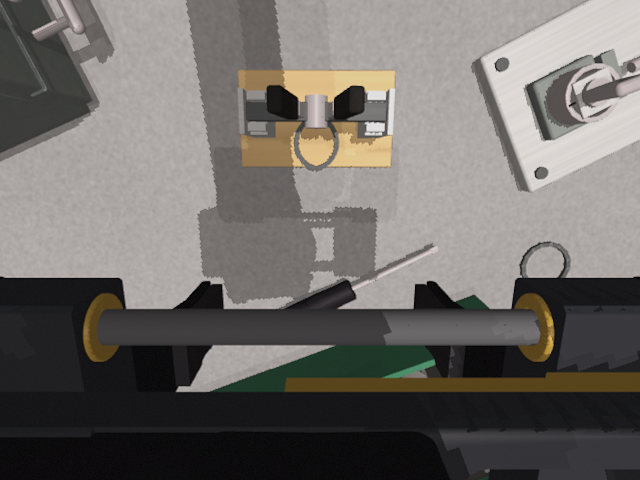

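View pics/t8.png

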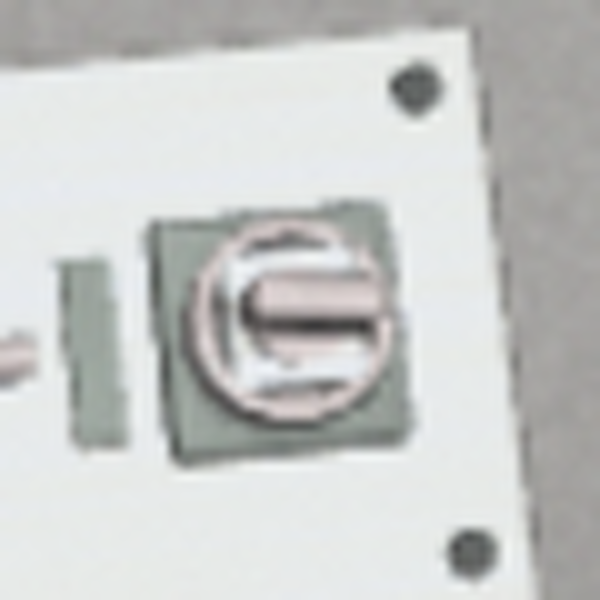

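The top crop shows the core turned square with the fixture, so the lock is at its 90° stop. The wrist view shows the pliers' handles at about (282,102) and (348,102), and the circlip at (316,145). I'll measure them from a crop.

```bash
python3 - <<'E'
from h import *
c=dict(np.load("w8.npz")); crop(c,316,120,160,110,5,"w8c.png")
E
```

```text
w8c.png origin 236 65 scale 5
```

View pics/w8c.png

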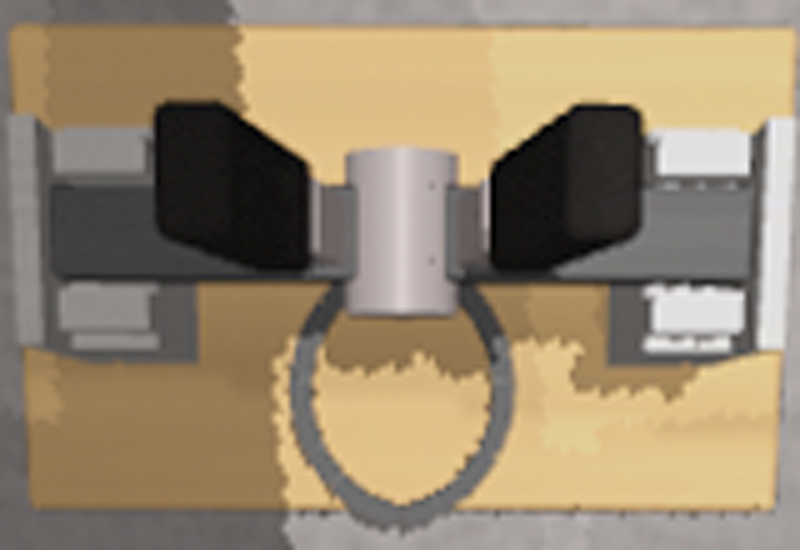

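```bash
python3 - <<'E'
from h import *
np.set_printoptions(precision=4,suppress=True)
c=dict(np.load("w8.npz"))
def T(pts,z): return np.array([ray(c,236+(p[0]+.5)/5-.5,65+(p[1]+.5)/5-.5,z) for p in pts])
H=T([(157,103),(157,232),(640,107),(640,238)],.159);print("handles",H.mean(0),np.linalg.norm(H[2]-H[0]),np.linalg.norm(H[1]-H[0]))
d=H[0]-H[2]; print("ydir",np.degrees(np.arctan2(d[1],d[0])))
S=T([(10,28),(797,28),(775,507),(32,507)],.012);print("stand",S.mean(0),np.linalg.norm(np.roll(S,-1,0)-S,axis=1)); 
for a,b in((0,1),(3,2),(0,3),(1,2)):
    d=S[b]-S[a];print(np.degrees(np.arctan2(d[1],d[0])))
P=T([(8,117),(795,117),(788,347),(18,347)],.086);print("posts",P.mean(0),np.linalg.norm(np.roll(P,-1,0)-P,axis=1))
B=T([(50,183),(755,183),(752,278),(55,278)],.087);print("bar",B.mean(0),np.linalg.norm(np.roll(B,-1,0)-B,axis=1))
# circlip centre: fit: left/right extremes ; bottom
L=T([(290,385),(517,385)],.021);print("clip lr",L.mean(0),np.linalg.norm(L[0]-L[1]));b=T([(403,530)],.021)[0];x=np.array([np.cos(np.radians(-22)),np.sin(np.radians(-22)),0]);print("clip from bottom",b-.0265*x)
E
```

```text
handles [ 0.4812 -0.3344  0.159 ] 0.05720618726214703 0.014432959399064332
ydir -112.45160913290195
stand [ 0.4809 -0.3341  0.012 ] [0.1486 0.0884 0.1487 0.0883]
67.99380141097016
67.9674771937154
-22.14997440715346
-22.048917548166123
posts [ 0.4809 -0.3341  0.086 ] [0.1216 0.0341 0.1223 0.034 ]
bar [ 0.4807 -0.3339  0.087 ] [0.1094 0.014  0.1094 0.014 ]
clip lr [ 0.5003 -0.342   0.021 ] 0.04371904710039142
clip from bottom [ 0.5011 -0.3425  0.021 ]
```

```bash
python3 - <<'E'
from h import *
to((.481,-.334,.19),157.9)
E
```

```text
now [ 0.575  -0.3694  0.2641] [ 1.7996e+02 -5.0000e-02  1.5808e+02] shift tool [ 0.1003 -0.0023  0.0742]
turn tool [ 0.04 -0.05  0.18]
```

```bash
python3 -m creep '[{"tx":0.025,"ty":-0.001,"tz":0,"rx":0,"ry":0,"rz":0.1},{"tx":0.04,"ty":-0.001,"tz":0,"rx":0,"ry":0,"rz":0},{"tx":0.035,"ty":0,"tz":0.01,"rx":0,"ry":0,"rz":0},{"tx":0,"ty":0,"tz":0.03,"rx":0,"ry":0,"rz":0},{"tx":0,"ty":0,"tz":0.024,"rx":0,"ry":0,"rz":0},{"tx":0,"ty":0,"tz":0,"rx":0,"ry":0,"rz":0},{"tx":0,"ty":0,"tz":0,"rx":0,"ry":0,"rz":0}]'
python3 - <<'E'
from h import *
to((.481,-.334,.151),157.9)
s=cam("scene");u=proj(s,(.481,-.334,.15));crop(s,u[0],u[1],110,90,7,"s9.png")
c=cam("wrist"); cv2.imwrite("pics/w9.png",c["pixels"][:,:,::-1])
E
```

```text
time_s: 17.35
tool_pos: [0.482, -0.335, 0.2017]
tool_rot: [-180.0, 0.1, 157.9]
force: [1.2, -0.1, 0.1]
grip_width: 0.0869
now [ 0.482  -0.335   0.2017] [-1.7997e+02  7.0000e-02  1.5794e+02] shift tool [0.0014 0.0006 0.0507]
turn tool [-0.03  0.07  0.04]
s9.png origin 178 114 scale 7
```

View pics/s9.png

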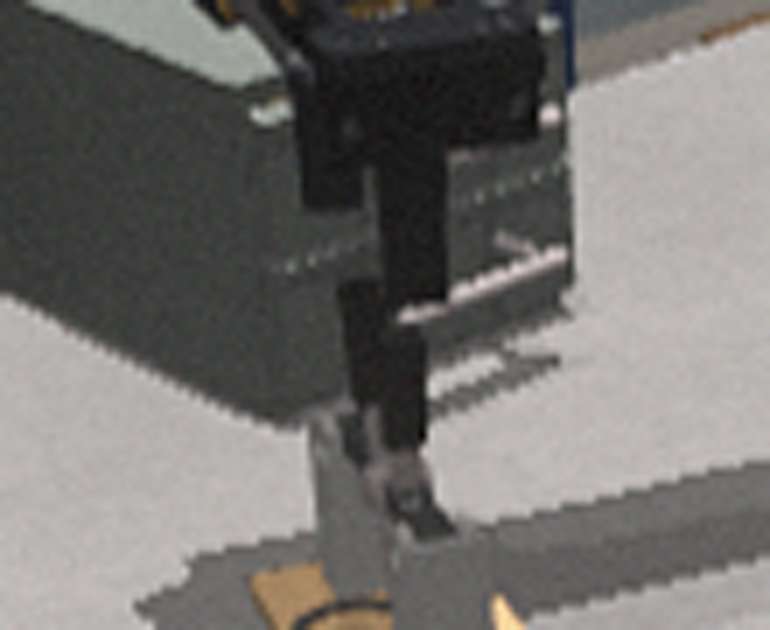

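View pics/w9.png

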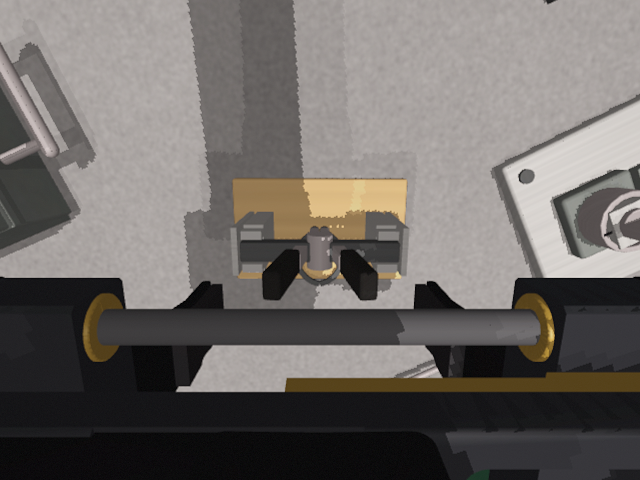

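The handles (263–377 px) sit centred between the fingers (200–440 px). I descend to grip height and then squeeze.

```bash
python3 -m creep '[{"tx":0.001,"ty":0.0005,"tz":0.02,"rx":0,"ry":0,"rz":0},{"tx":0,"ty":0,"tz":0.02,"rx":0,"ry":0,"rz":0},{"tx":0,"ty":0,"tz":0.01,"rx":0,"ry":0,"rz":0},{"tx":0,"ty":0,"tz":0,"rx":0,"ry":0,"rz":0},{"tx":0,"ty":0,"tz":0,"rx":0,"ry":0,"rz":0}]'
python3 -m creep '[{"tx":0,"ty":0,"tz":0,"rx":0,"ry":0,"rz":0},{"tx":0,"ty":0,"tz":0,"rx":0,"ry":0,"rz":0},{"tx":0,"ty":0,"tz":0,"rx":0,"ry":0,"rz":0},{"tx":0,"ty":0,"tz":0,"rx":0,"ry":0,"rz":0},{"tx":0,"ty":0,"tz":0,"rx":0,"ry":0,"rz":0}]' 0 55
python3 - <<'E'
from h import *
to((.481,-.334,.151),157.9); print(pose()[2]["force"],pose()[2]["grip_width"])
E
```

```text
time_s: 18.08
tool_pos: [0.4809, -0.3348, 0.1509]
tool_rot: [-180.0, 0.0, 157.9]
force: [-0.2, 0.2, 0.6]
grip_width: 0.0867
time_s: 18.7
tool_pos: [0.4821, -0.3352, 0.1528]
tool_rot: [-179.9, 0.2, 157.9]
force: [0.2, 1.2, 13.1]
grip_width: 0.0454
now [ 0.4821 -0.3352  0.1528] [-179.95    0.2   157.88] shift tool [0.0015 0.0007 0.0018]
turn tool [-0.05  0.2  -0.02]
[ 0.16611374  1.17171928 13.06211632] 0.04544046877998708
```

```bash
python3 -m creep '[{"tx":0,"ty":0,"tz":0,"rx":0,"ry":0,"rz":0},{"tx":0,"ty":0,"tz":0,"rx":0,"ry":0,"rz":0},{"tx":0,"ty":0,"tz":0,"rx":0,"ry":0,"rz":0},{"tx":0,"ty":0,"tz":0,"rx":0,"ry":0,"rz":0}]'
python3 - <<'E'
from h import *
to((.481,-.334,.151),157.9); print(pose()[2]["force"],pose()[2]["wrist_torque"],pose()[2]["grip_width"])
E
```

```text
time_s: 19.2
tool_pos: [0.4828, -0.3355, 0.1542]
tool_rot: [-179.9, 0.3, 157.9]
force: [-1.1, 1.7, 14.4]
grip_width: 0.0345
now [ 0.4828 -0.3355  0.1542] [-179.91    0.31  157.88] shift tool [0.0022 0.0007 0.0032]
turn tool [-0.09  0.31 -0.02]
[-1.10090745  1.67532839 14.37778278] [0.41233567 0.13675237 0.04695169] 0.03449723731588728
```

The handles are at the stop (width reading 34.5 mm). Lift straight up.

```bash
python3 -m creep '[{"tx":0,"ty":0,"tz":-0.005,"rx":0,"ry":0,"rz":0},{"tx":0,"ty":0,"tz":-0.01,"rx":0,"ry":0,"rz":0},{"tx":0,"ty":0,"tz":-0.015,"rx":0,"ry":0,"rz":0},{"tx":0,"ty":0,"tz":-0.02,"rx":0,"ry":0,"rz":0},{"tx":0,"ty":0,"tz":-0.025,"rx":0,"ry":0,"rz":0},{"tx":0,"ty":0,"tz":-0.025,"rx":0,"ry":0,"rz":0},{"tx":0,"ty":0,"tz":-0.015,"rx":0,"ry":0,"rz":0},{"tx":0,"ty":0,"tz":-0.005,"rx":0,"ry":0,"rz":0},{"tx":0,"ty":0,"tz":0,"rx":0,"ry":0,"rz":0},{"tx":0,"ty":0,"tz":0,"rx":0,"ry":0,"rz":0}]'
python3 - <<'E'
from h import *
P,R,o=pose();print(P,o["tool_rot"],o["force"],o["grip_width"])
s=cam("scene");u=proj(s,P+[0,0,-.05]);crop(s,u[0],u[1],110,90,7,"s10.png")
c=cam("wrist"); cv2.imwrite("pics/w10.png",c["pixels"][:,:,::-1])
X=P+R.apply([.0022-.0216,.0007,.1332]);print("clip",X,proj(s,X),proj(c,X))
E
```

```text
time_s: 20.45
tool_pos: [0.48, -0.3346, 0.2695]
tool_rot: [180.0, -0.1, 157.9]
force: [-0.8, 0.4, -2.2]
grip_width: 0.0345
[ 0.48002818 -0.33455509  0.26953068] [ 1.79975919e+02 -1.00012543e-01  1.57877537e+02] [-0.80448096  0.43545461 -2.17947539] 0.034531694742332045
s10.png origin 176 88 scale 7
clip [ 0.49806925 -0.34107299  0.13629732] [226.80543414 165.31746842] [319.56144383 273.67996454]
```

View pics/s10.png

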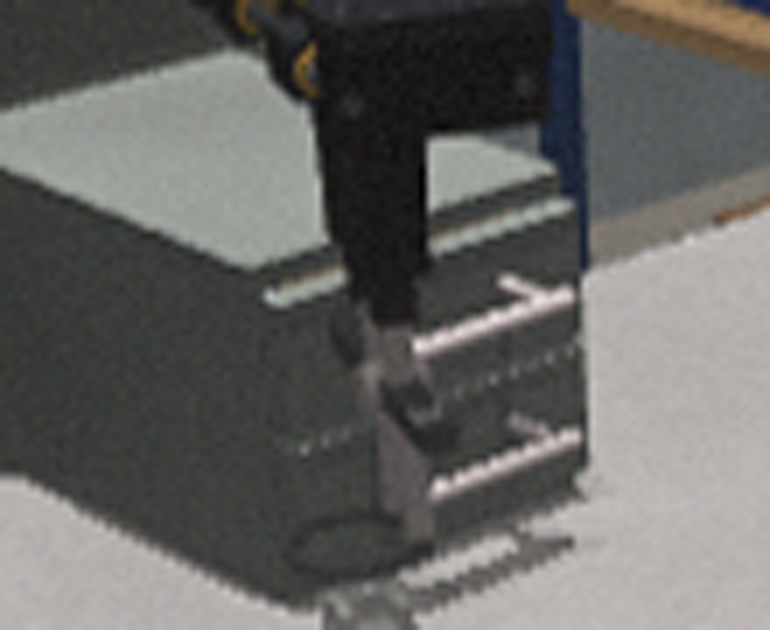

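View pics/w10.png

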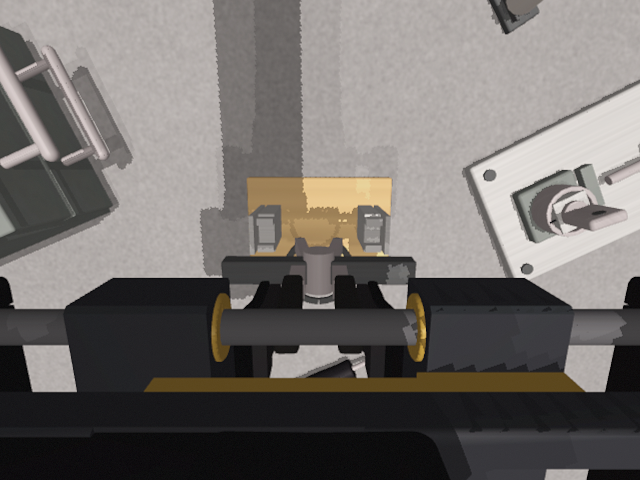

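The pliers are clear of the stand and squeezed. The circlip is at scene (226.3,165.9) against a prediction of (226.8,165.3). I'll check how they sit in the grip from a wrist crop of the bar.

```bash
python3 - <<'E'
from h import *
c=cam("wrist");P,R,o=pose(); crop(c,318,275,220,80,3.6,"w10c.png"); print(P,o["force"])
np.savez("w10.npz",P=P,q=R.as_quat(),**{k:np.array(c[k]) for k in c})
off=np.array([.0022,.0007,.0092])
f=lambda p:(proj(c,P+R.apply(off+np.array([-p[0],p[1],-p[2]]))).round(1)).tolist()
for n,p in dict(tl=(-.007,-.055,-.058),tr=(-.007,.055,-.058),bl=(-.007,-.055,-.070),br=(-.007,.055,-.070),ftl=(.007,-.055,-.058),ftr=(.007,.055,-.058),clipfar=(.0216+.0265,0,-.1225)).items(): print(n,f(p))
E
```

```text
w10c.png origin 208 235 scale 3.6
[ 0.4802505  -0.33461152  0.2698196 ] [ 0.20770844  1.11810315 -2.84942004]
tl [222.0, 261.9]
tr [418.2, 261.9]
bl [227.0, 256.2]
br [413.0, 256.2]
ftl [223.5, 285.5]
ftr [416.6, 285.5]
clipfar [319.6, 307.8]
```

View pics/w10c.png

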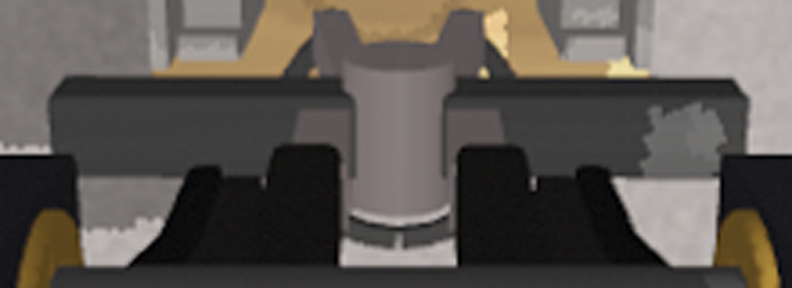

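```bash
python3 - <<'E'
from h import *
c=dict(np.load("w10.npz")); crop(c,318,283,60,50,12,"w10d.png")
s=cam("scene");crop(s,227,160,60,50,12,"s10d.png")
E
```

```text
w10d.png origin 288 258 scale 12
s10d.png origin 197 135 scale 12
```

View pics/w10d.png

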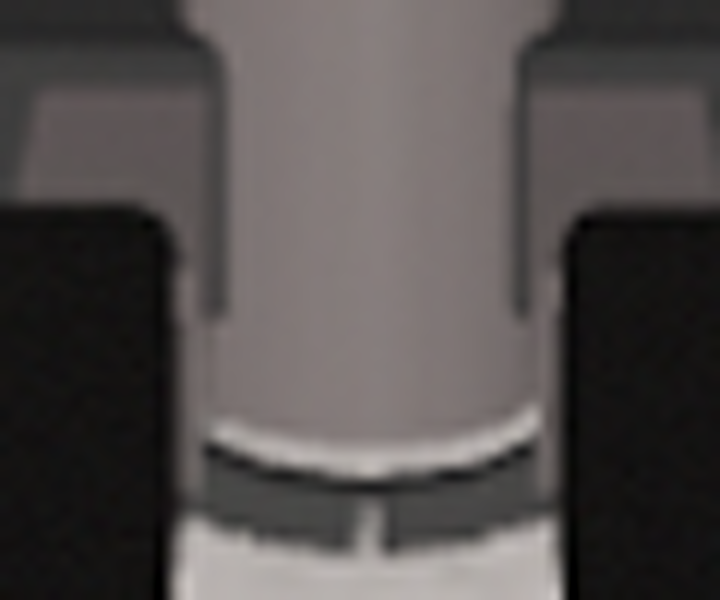

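View pics/s10d.png

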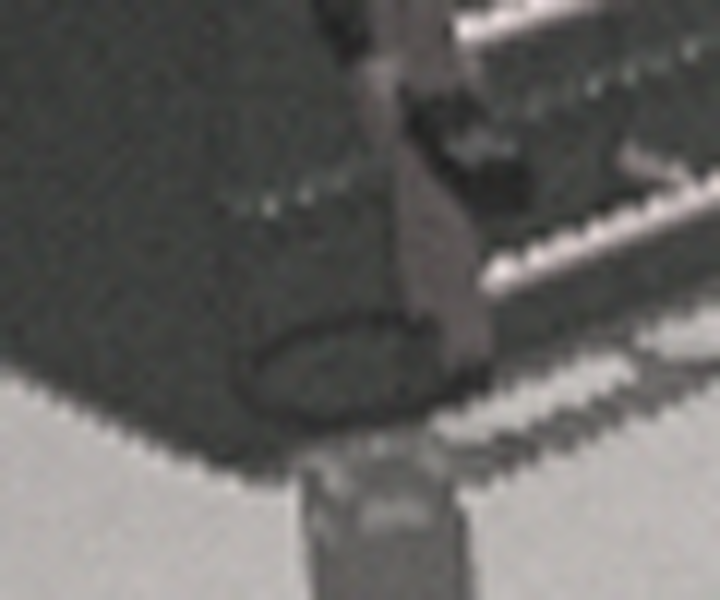

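```bash
python3 - <<'E'
from h import *
c=dict(np.load("w10.npz"))
im=c["pixels"][:,:,::-1]
a=cv2.resize(im[250:290,212:240],None,fx=14,fy=14,interpolation=cv2.INTER_CUBIC);b=cv2.resize(im[250:290,398:426],None,fx=14,fy=14,interpolation=cv2.INTER_CUBIC)
cv2.imwrite("pics/w10e.png",np.hstack([a,b]))
E
```

```text
(no output)
```

View pics/w10e.png

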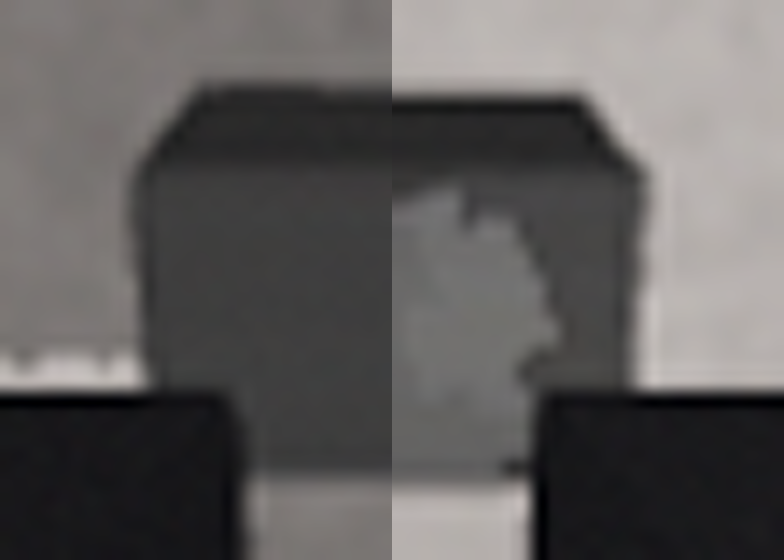

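```bash
python3 - <<'E'
from h import *
from scipy.optimize import least_squares
c=dict(np.load("w10.npz"));P=c["P"];R=Ro.from_quat(c["q"])
for bev in (0,.0007,.0012):
    w=.055-bev
    obs=[((-.007,-w,-.058),(221.2,261.8)),((-.007,w,-.058),(415.6,262.0)),((-.007,-w,-.070+bev),(225.7,255.7)),((-.007,w,-.070+bev),(411.3,256.1)),
     ((.007-bev,-.045,-.058),(None,283.5)),((.007-bev,.045,-.058),(None,283.8)),((.0216+.0265,0,-.1225),(None,303.7)),((.0216+.022,0,-.1225),(None,298.4))]
    def f(v):
        off=v[:3]; T=Ro.from_rotvec([0,v[3],0]); r=[]
        for p,q in obs:
            u=proj(c,P+R.apply(off+T.apply([-p[0],p[1],-p[2]])))
            if q[0] is not None: r.append(u[0]-q[0])
            r.append(u[1]-q[1])
        return np.array(r)
    s=least_squares(f,[.0022,.0007,.0092,0],x_scale=.001);print(bev,(s.x[:3]*1000).round(2),"pitch deg",np.degrees(s.x[3]).round(2),f(s.x).round(1))
E
```

```text
0 [ 0.1  -0.21 11.1 ] pitch deg 1.84 [-0.1 -0.3  0.2 -0.5  0.4 -0.4 -0.5 -0.8  1.2  0.8  0.1 -0. ]
0.0007 [ 0.4  -0.21  8.51] pitch deg 2.15 [-0.1 -0.   0.2 -0.2  0.2 -0.  -0.3 -0.4  0.5  0.2  0.1 -0.1]
0.0012 [ 0.62 -0.21  6.67] pitch deg 2.37 [-0.   0.1  0.2 -0.1  0.   0.3 -0.1 -0.1  0.  -0.3  0.1 -0.1]
```

The fit shows the pliers pitched about 2° in the grip, with the circlip at about tool (-16.5, 0, 133) mm. I'll level them with ry of −2° while moving over the axle.

```bash
cat >> h.py <<'E'
CL=np.array([-.0165,-.0002,.1332])
def clip(target,ry=0):
    P,R,o=pose(); X=P+R.apply(CL); Rn=R*Ro.from_rotvec([0,ry,0],degrees=True)
    d=np.array(target)-Rn.apply(CL)-P; print("tcp",P.round(4),o["tool_rot"].round(2),"clip",X.round(4),"shift tool",(R.inv().apply(d)*1000).round(1),"F",o["force"].round(1),"M",o["wrist_torque"].round(2),"w",o["grip_width"].round(4),"t",o["time_s"])
E
python3 - <<'E'
from h import *
clip((.537,.0555,.135),-2)
E
```

```text
Traceback (most recent call last):
  File "h.py", line 32, in clip
    d=np.array(target)-Rn.apply(CL)-P; print("tcp",P.round(4),o["tool_rot"].round(2),"clip",X.round(4),"shift tool",(R.inv().apply(d)*1000).round(1),"F",o["force"].round(1),"M",o["wrist_torque"].round(2),"w",o["grip_width"].round(4),"t",o["time_s"])
                                                                                                                                                                                                                ^^^^^^^^^^^^^^^^^^^^^
AttributeError: 'float' object has no attribute 'round'
```

```bash
sed -i 's/o\["grip_width"\].round(4)/round(o["grip_width"],4)/' h.py; python3 - <<'E'
from h import *
clip((.537,.0555,.135),-2)
E
```

```text
tcp [ 0.4804 -0.3346  0.27  ] [ 1.7998e+02 -5.0000e-02  1.5788e+02] clip [ 0.4955 -0.3409  0.1368] shift tool [115.4 382.9   2.6] F [-1.  -0.5 -2.2] M [ 0.1  -0.12  0.02] w 0.0342 t 20.65
```

```bash
python3 -m creep '[{"tx":0.006,"ty":0.02,"tz":0,"rx":0,"ry":0,"rz":0},{"tx":0.011,"ty":0.038,"tz":0,"rx":0,"ry":0,"rz":0},{"tx":0.012,"ty":0.04,"tz":0,"rx":0,"ry":0,"rz":0},{"tx":0.012,"ty":0.04,"tz":0,"rx":0,"ry":0,"rz":0},{"tx":0.012,"ty":0.04,"tz":0,"rx":0,"ry":0,"rz":0},{"tx":0.012,"ty":0.04,"tz":0,"rx":0,"ry":0,"rz":0},{"tx":0.012,"ty":0.04,"tz":0,"rx":0,"ry":0,"rz":0},{"tx":0.012,"ty":0.04,"tz":0,"rx":0,"ry":0,"rz":0},{"tx":0.012,"ty":0.04,"tz":0,"rx":0,"ry":0,"rz":0},{"tx":0.009,"ty":0.03,"tz":0,"rx":0,"ry":0,"rz":0},{"tx":0.005,"ty":0.015,"tz":0.002,"rx":0,"ry":-2,"rz":0},{"tx":0,"ty":0,"tz":0,"rx":0,"ry":0,"rz":0},{"tx":0,"ty":0,"tz":0,"rx":0,"ry":0,"rz":0}]'
python3 - <<'E'
from h import *
clip((.537,.0555,.135)); clip((.537,.0555,.105))
c=cam("wrist");P,R,o=pose();np.savez("w11.npz",P=P,q=R.as_quat(),**{k:np.array(c[k]) for k in c})
cv2.imwrite("pics/w11.png",c["pixels"][:,:,::-1]);crop(c,318,283,60,50,12,"w11d.png")
s=cam("scene");u=proj(s,(.537,.0555,.12));crop(s,u[0],u[1],100,80,8,"s11.png")
E
```

```text
time_s: 22.28
tool_pos: [0.5181, 0.0617, 0.2684]
tool_rot: [-179.9, 2.0, 157.8]
force: [-0.7, -0.8, -2.2]
grip_width: 0.0338
tcp [0.5181 0.0617 0.2684] [-179.89    2.03  157.76] clip [0.5375 0.0533 0.1359] shift tool [1.4 1.9 0.8] F [-0.7 -0.8 -2.2] M [ 0.04 -0.09  0.02] w 0.0338 t 22.275
tcp [0.5181 0.0617 0.2684] [-179.89    2.03  157.76] clip [0.5375 0.0533 0.1359] shift tool [ 2.4  1.9 30.8] F [-0.7 -0.8 -2.2] M [ 0.04 -0.09  0.02] w 0.0338 t 22.275
w11d.png origin 288 258 scale 12
s11.png origin 284 196 scale 8
```

View pics/w11.png

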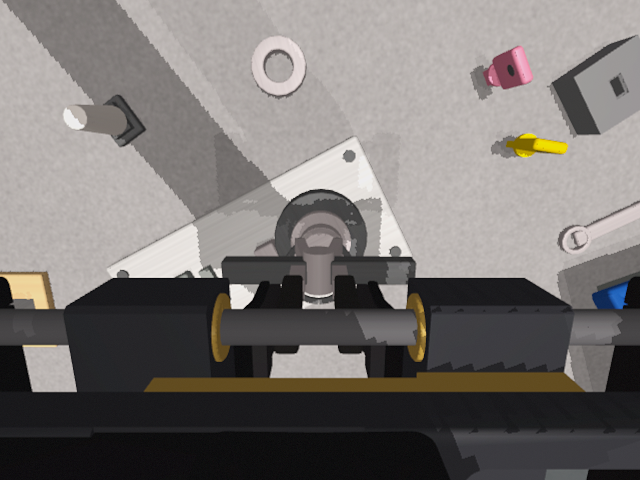

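View pics/w11d.png

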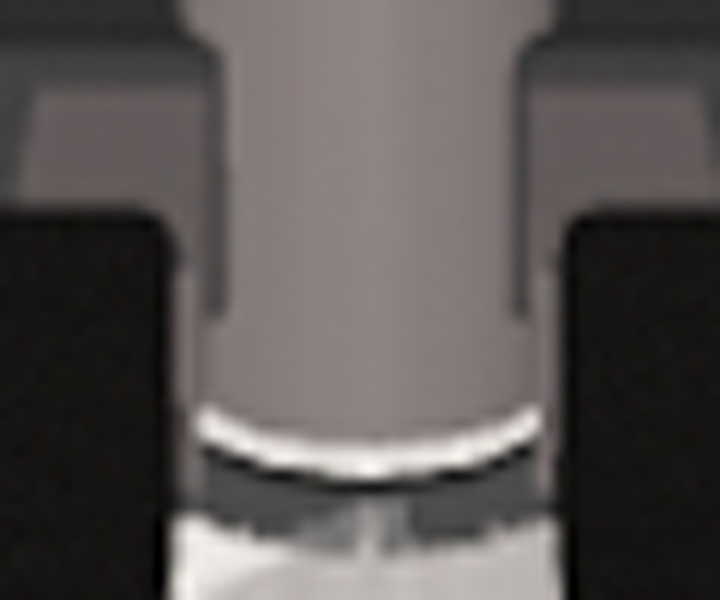

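View pics/s11.png

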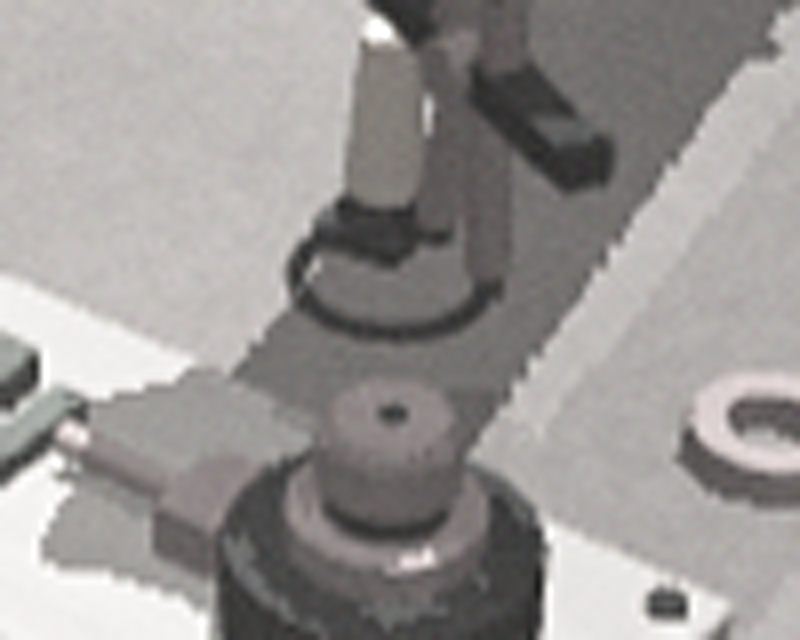

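```bash
python3 - <<'E'
from h import *
s=cam("scene");P,R,o=pose();X=P+R.apply(CL);a=np.linspace(0,2*np.pi,73)
im=s["pixels"][:,:,::-1]; k=10; u0=(290,210);A=cv2.resize(im[210:270,290:370],None,fx=k,fy=k,interpolation=cv2.INTER_CUBIC)
def ring(c,r,z,col):
    pts=np.array([(proj(s,(c[0]+r*np.cos(t),c[1]+r*np.sin(t),z))-u0+.5)*k-.5 for t in a]); print(pts.min(0).round(0),pts.max(0).round(0))
    cv2.polylines(A,[np.round(pts).astype(np.int32)],True,col,1)
ring(X,.0265,X[2]+.0015,(0,255,0)); ring(X,.0265,X[2]-.0015,(0,255,0)); ring((.537,.0555),.0165,.092,(0,0,255)); ring((.537,.0555),.028,.0615,(0,0,255))
cv2.imwrite("pics/s11o.png",A); print(X)
E
```

```text
[314. 129.] [569. 272.]
[314. 141.] [568. 285.]
[364. 332.] [518. 424.]
[305. 412.] [562. 571.]
[0.53787726 0.05343769 0.1359058 ]
```

View pics/s11o.png

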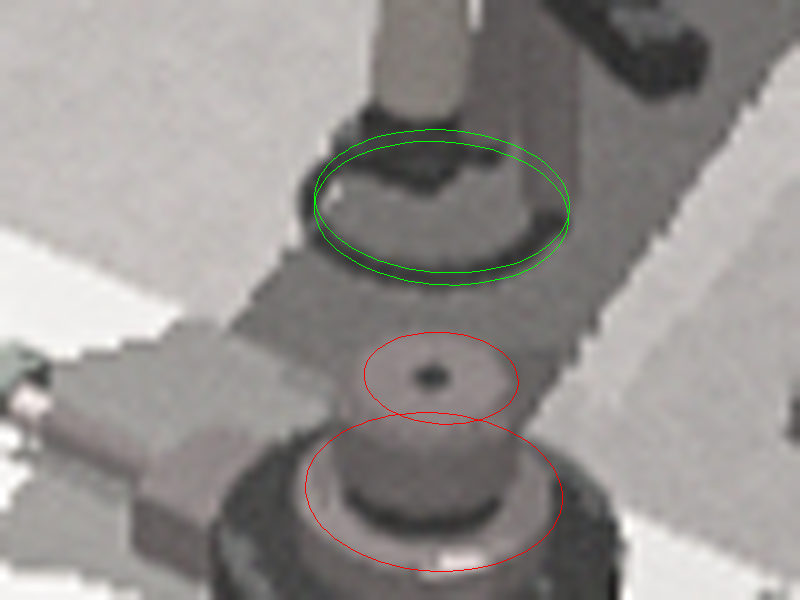

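The overlay shows the same small calibration offset for the axle (−9 crop px) and the ring (−6), so the circlip estimate agrees to about 1 mm. I correct sideways and go down to just above the axle.

```bash
python3 -m creep '[{"tx":0.0007,"ty":0.001,"tz":0.007,"rx":0,"ry":0,"rz":0},{"tx":0.0007,"ty":0.001,"tz":0.008,"rx":0,"ry":0,"rz":0},{"tx":0.0005,"ty":0,"tz":0.008,"rx":0,"ry":0,"rz":0},{"tx":0.0005,"ty":0,"tz":0.007,"rx":0,"ry":0,"rz":0},{"tx":0,"ty":0,"tz":0,"rx":0,"ry":0,"rz":0},{"tx":0,"ty":0,"tz":0,"rx":0,"ry":0,"rz":0},{"tx":0,"ty":0,"tz":0,"rx":0,"ry":0,"rz":0}]'
python3 - <<'E'
from h import *
clip((.537,.0555,.105)); clip((.537,.0555,.080))
c=cam("wrist");crop(c,318,283,60,50,12,"w12d.png")
E
```

```text
time_s: 23.3
tool_pos: [0.518, 0.0658, 0.2388]
tool_rot: [180.0, 2.0, 157.9]
force: [-0.1, 0.1, -2.4]
grip_width: 0.0341
tcp [0.518  0.0658 0.2388] [179.99   2.04 157.88] clip [0.5376 0.0576 0.1063] shift tool [-0.2 -2.2  1.3] F [-0.1  0.1 -2.4] M [ 0.13 -0.08 -0.  ] w 0.0341 t 23.3
tcp [0.518  0.0658 0.2388] [179.99   2.04 157.88] clip [0.5376 0.0576 0.1063] shift tool [ 0.7 -2.2 26.3] F [-0.1  0.1 -2.4] M [ 0.13 -0.08 -0.  ] w 0.0341 t 23.3
w12d.png origin 288 258 scale 12
```

View pics/w12d.png

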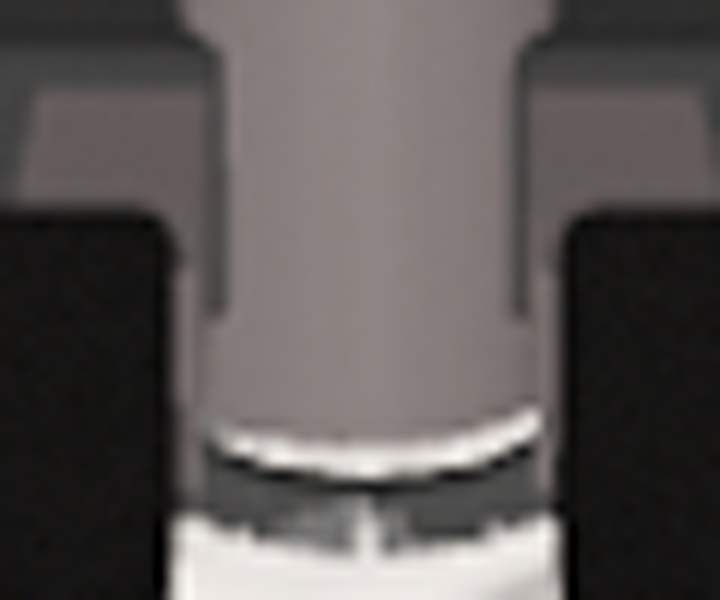

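```bash
python3 -m creep '[{"tx":0,"ty":-0.0015,"tz":0,"rx":0,"ry":0,"rz":0},{"tx":0,"ty":0,"tz":0,"rx":0,"ry":0,"rz":0},{"tx":0,"ty":0,"tz":0,"rx":0,"ry":0,"rz":0},{"tx":0,"ty":0,"tz":0,"rx":0,"ry":0,"rz":0}]'
python3 - <<'E'
from h import *
clip((.537,.0555,.105));
for i in range(4): cam("wrist"); clip((.537,.0555,.105));
E
```

```text
time_s: 23.85
tool_pos: [0.5172, 0.0643, 0.2385]
tool_rot: [-180.0, 2.0, 157.9]
force: [-0.1, 0.2, -3.0]
grip_width: 0.0345
tcp [0.5172 0.0643 0.2385] [-180.      2.    157.88] clip [0.5367 0.0562 0.1059] shift tool [-0.5 -0.5  0.9] F [-0.1  0.2 -3. ] M [ 0.1  -0.07 -0.02] w 0.0345 t 23.85
tcp [0.5172 0.0643 0.2385] [-180.      2.    157.88] clip [0.5367 0.0562 0.1059] shift tool [-0.5 -0.5  0.9] F [ 0.4 -0.8 -2.7] M [ 0.12 -0.04 -0.03] w 0.0343 t 23.9
tcp [0.5172 0.0644 0.2385] [-180.      2.    157.88] clip [0.5367 0.0562 0.1059] shift tool [-0.5 -0.6  0.9] F [ 0.1 -0.3 -2.3] M [ 0.06 -0.05 -0.  ] w 0.0348 t 23.95
tcp [0.5172 0.0644 0.2385] [-180.      2.    157.88] clip [0.5367 0.0562 0.1059] shift tool [-0.5 -0.6  0.9] F [ 0.8  0.3 -3.7] M [ 0.05 -0.07  0.03] w 0.0343 t 24.0
tcp [0.5172 0.0643 0.2384] [-180.      2.    157.88] clip [0.5367 0.0562 0.1059] shift tool [-0.5 -0.5  0.9] F [-0.1 -0.3 -1.9] M [ 0.09 -0.12 -0.05] w 0.0345 t 24.05
```

```bash
python3 -m creep '[{"tx":0,"ty":-0.0005,"tz":0.003,"rx":0,"ry":0,"rz":0},{"tx":0,"ty":0,"tz":0.004,"rx":0,"ry":0,"rz":0},{"tx":0,"ty":0,"tz":0.004,"rx":0,"ry":0,"rz":0},{"tx":0,"ty":0,"tz":0,"rx":0,"ry":0,"rz":0},{"tx":0,"ty":0,"tz":0,"rx":0,"ry":0,"rz":0}]'
python3 - <<'E'
from h import *
clip((.537,.0555,.084))
c=cam("wrist");crop(c,318,283,60,50,12,"w13d.png")
s=cam("scene");u=proj(s,(.537,.0555,.09));crop(s,u[0],u[1],80,60,10,"s13.png")
E
```

```text
time_s: 24.68
tool_pos: [0.5174, 0.0638, 0.2275]
tool_rot: [180.0, 2.0, 157.9]
force: [0.2, -0.1, -2.5]
grip_width: 0.0349
tcp [0.5174 0.0638 0.2275] [180.     2.   157.88] clip [0.5369 0.0557 0.0949] shift tool [ 0.2 -0.1 10.9] F [ 0.2 -0.1 -2.5] M [ 0.11 -0.12 -0.02] w 0.0349 t 24.675
w13d.png origin 288 258 scale 12
s13.png origin 293 218 scale 10
```

View pics/s13.png

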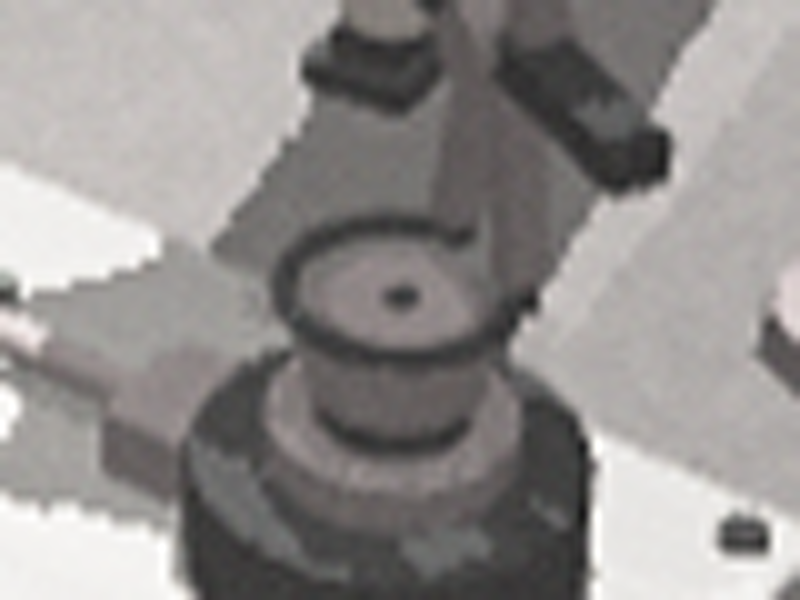

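View pics/w13d.png

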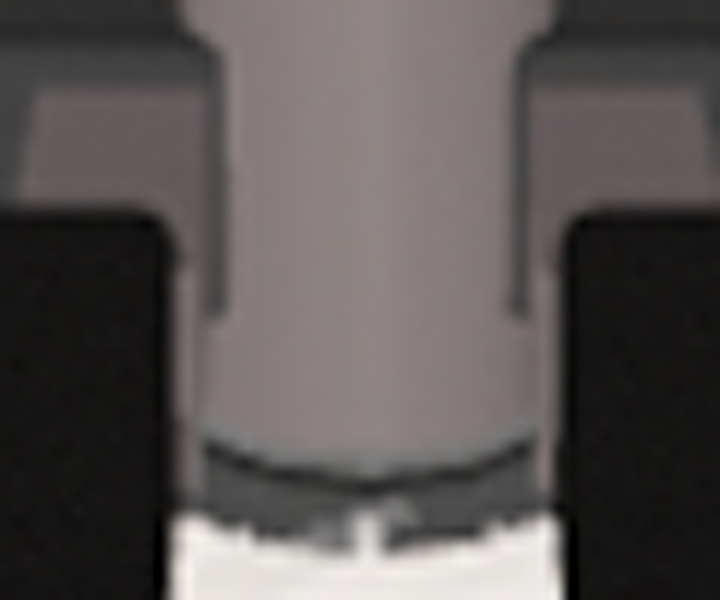

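In the scene crop the ring (275–535, centre about (403,289)) encloses the axle top (hole at (401,296)), well centred. Guarded descent.

```bash
python3 -m creep '[{"tx":0,"ty":0,"tz":0.002,"rx":0,"ry":0,"rz":0},{"tx":0.0002,"ty":0,"tz":0.002,"rx":0,"ry":0,"rz":0},{"tx":0,"ty":0,"tz":0.002,"rx":0,"ry":0,"rz":0},{"tx":0,"ty":0,"tz":0.002,"rx":0,"ry":0,"rz":0}]'
python3 - <<'E'
from h import *
clip((.537,.0555,.077))
E
```

```text
time_s: 25.28
tool_pos: [0.5174, 0.0637, 0.2193]
tool_rot: [-180.0, 2.0, 157.9]
force: [0.3, 0.2, -3.0]
grip_width: 0.0344
tcp [0.5174 0.0637 0.2193] [-179.99    1.99  157.88] clip [0.5369 0.0555 0.0867] shift tool [0.2 0.1 9.7] F [ 0.3  0.2 -3. ] M [ 0.1  -0.09 -0.03] w 0.0344 t 25.275
```

```bash
python3 -m creep '[{"tx":0,"ty":0,"tz":0.002,"rx":0,"ry":0,"rz":0},{"tx":0.0002,"ty":0,"tz":0.002,"rx":0,"ry":0,"rz":0},{"tx":0,"ty":0,"tz":0.002,"rx":0,"ry":0,"rz":0},{"tx":0,"ty":0,"tz":0.002,"rx":0,"ry":0,"rz":0},{"tx":0,"ty":0,"tz":0.001,"rx":0,"ry":0,"rz":0}]'
python3 - <<'E'
from h import *
clip((.537,.0555,.066))
c=cam("wrist");crop(c,318,283,60,50,12,"w14d.png")
s=cam("scene");u=proj(s,(.537,.0555,.08));crop(s,u[0],u[1],80,60,10,"s14.png")
E
```

```text
time_s: 25.9
tool_pos: [0.5175, 0.0637, 0.2103]
tool_rot: [-180.0, 2.0, 157.9]
force: [-1.0, -1.0, -1.6]
grip_width: 0.0342
tcp [0.5175 0.0637 0.2103] [-179.99    1.99  157.88] clip [0.537  0.0555 0.0778] shift tool [ 0.4  0.  11.7] F [-1.  -1.  -1.6] M [ 0.11 -0.06 -0.03] w 0.0342 t 25.9
w14d.png origin 288 258 scale 12
s14.png origin 293 221 scale 10
```

View pics/s14.png

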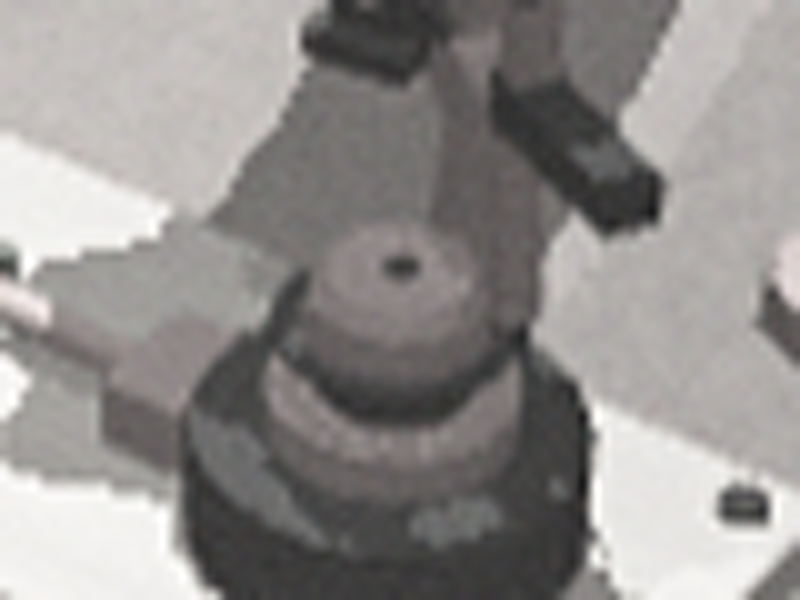

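View pics/w14d.png

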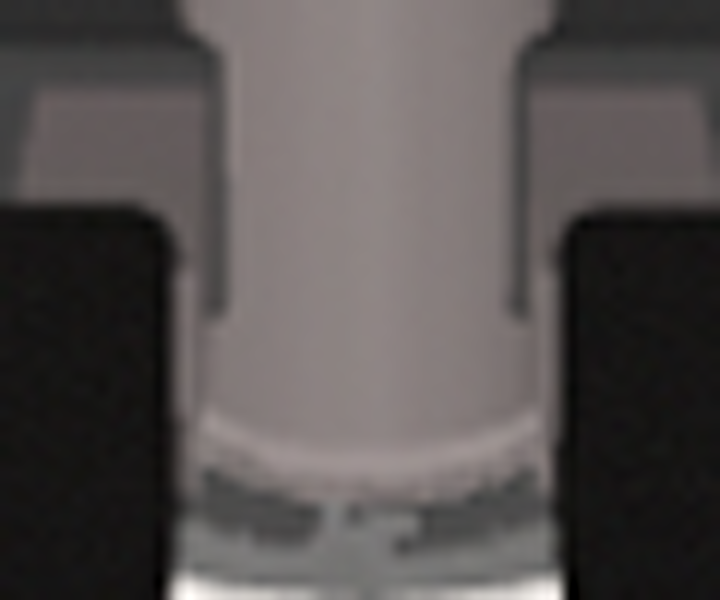

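The circlip is round the axle without contact, and the wrist crop shows the ring and axle edge concentric to within a pixel. On down to the groove.

```bash
python3 -m creep '[{"tx":0,"ty":0,"tz":0.002,"rx":0,"ry":0,"rz":0},{"tx":0.0002,"ty":0,"tz":0.002,"rx":0,"ry":0,"rz":0},{"tx":0,"ty":0,"tz":0.002,"rx":0,"ry":0,"rz":0},{"tx":0.0002,"ty":0,"tz":0.002,"rx":0,"ry":0,"rz":0},{"tx":0,"ty":0,"tz":0.001,"rx":0,"ry":0,"rz":0},{"tx":0,"ty":0,"tz":0,"rx":0,"ry":0,"rz":0}]'
python3 - <<'E'
from h import *
clip((.537,.0555,.066))
E
```

```text
time_s: 26.75
tool_pos: [0.5174, 0.0637, 0.2014]
tool_rot: [-180.0, 2.0, 157.9]
force: [0.3, 0.3, -2.2]
grip_width: 0.0341
tcp [0.5174 0.0637 0.2014] [-179.99    1.99  157.88] clip [0.5369 0.0555 0.0688] shift tool [0.  0.  2.8] F [ 0.3  0.3 -2.2] M [ 0.12 -0.04  0.01] w 0.0341 t 26.75
```

```bash
python3 -m creep '[{"tx":0,"ty":0,"tz":0.0012,"rx":0,"ry":0,"rz":0},{"tx":0,"ty":0,"tz":0.0012,"rx":0,"ry":0,"rz":0},{"tx":0,"ty":0,"tz":0,"rx":0,"ry":0,"rz":0},{"tx":0,"ty":0,"tz":0,"rx":0,"ry":0,"rz":0},{"tx":0,"ty":0,"tz":0,"rx":0,"ry":0,"rz":0},{"tx":0,"ty":0,"tz":0,"rx":0,"ry":0,"rz":0}]'
python3 - <<'E'
from h import *
for i in range(3): clip((.537,.0555,.066)); c=cam("wrist")
crop(c,318,283,60,50,12,"w15d.png")
P,R,o=pose();s=cam("scene");X=P+R.apply(CL);k=10;u0=(293,221);A=cv2.resize(s["pixels"][221:281,293:373,::-1],None,fx=k,fy=k,interpolation=cv2.INTER_CUBIC);B=A.copy()
a=np.linspace(0,2*np.pi,73)
for c0,r,z,col in ((X,.0265,X[2]+.0015,(0,255,0)),((.537,.0555),.028,.0615,(0,0,255)),((.537,.0555),.0165,.092,(0,0,255))):
    pts=np.array([(proj(s,(c0[0]+r*np.cos(t),c0[1]+r*np.sin(t),z))-u0+.5)*k-.5 for t in a]);cv2.polylines(A,[np.round(pts).astype(np.int32)],True,col,1)
cv2.imwrite("pics/s15o.png",A);cv2.imwrite("pics/s15.png",B)
E
```

```text
time_s: 27.5
tool_pos: [0.5176, 0.0636, 0.1991]
tool_rot: [-180.0, 2.0, 157.9]
force: [0.5, 0.4, -2.7]
grip_width: 0.0348
tcp [0.5176 0.0636 0.1991] [-180.      2.    157.88] clip [0.5371 0.0555 0.0666] shift tool [ 0.1 -0.   0.5] F [ 0.5  0.4 -2.7] M [ 0.07 -0.07 -0.01] w 0.0348 t 27.5
tcp [0.5176 0.0636 0.1991] [-180.      2.01  157.88] clip [0.5371 0.0555 0.0665] shift tool [ 0.1 -0.   0.5] F [-0.5  0.9 -3. ] M [ 0.09 -0.08 -0.01] w 0.034 t 27.55
tcp [0.5175 0.0637 0.1991] [-180.      2.    157.88] clip [0.537  0.0555 0.0665] shift tool [ 0.  -0.   0.5] F [-0.4  0.2 -2.4] M [ 0.07 -0.06  0.05] w 0.0342 t 27.6
w15d.png origin 288 258 scale 12
```

View pics/s15.png

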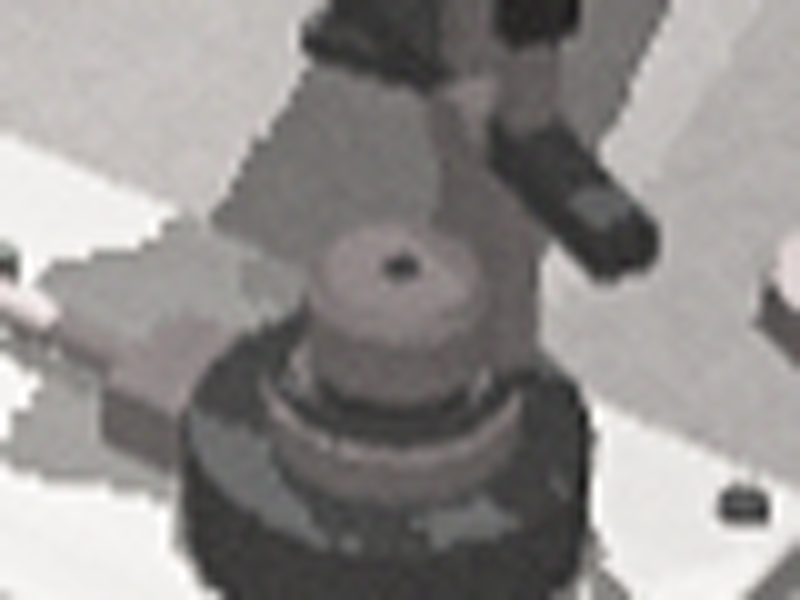

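View pics/s15o.png

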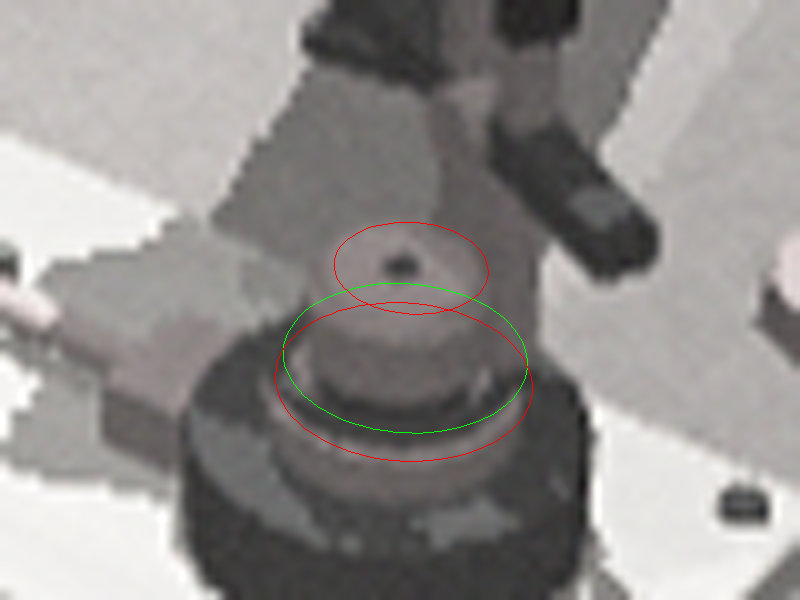

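View pics/w15d.png

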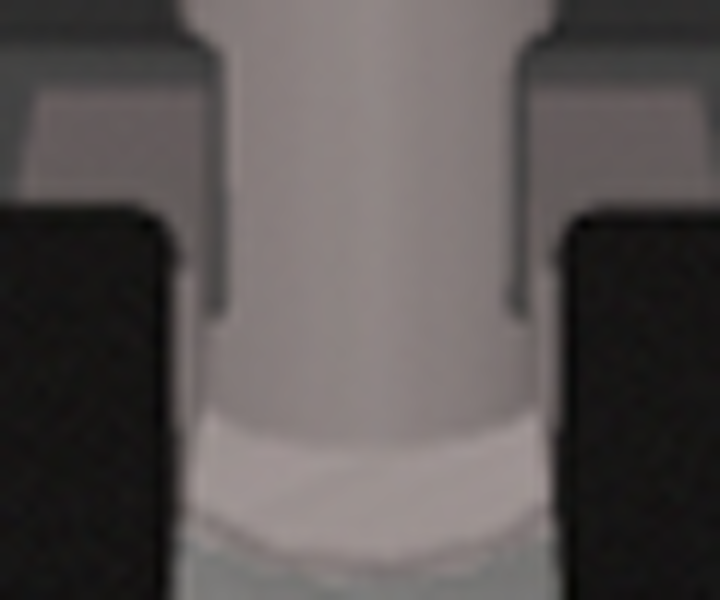

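The circlip's dark band is at rows 405–442 in the scene crop, about 3.4 mm above the bearing face (3 mm expected). The wrist force is the pliers' weight alone. I'll take one last look at the whole bench.

```bash
python3 - <<'E'
from h import *
s=cam("scene");cv2.imwrite("pics/s16.png",s["pixels"][:,:,::-1]);crop(s,272,225,70,60,10,"s16k.png");clip((.537,.0555,.066))
E
```

```text
s16k.png origin 237 195 scale 10
tcp [0.5175 0.0637 0.1991] [-180.      2.    157.88] clip [0.5371 0.0555 0.0665] shift tool [ 0.1 -0.   0.5] F [ 0.3  0.5 -2. ] M [ 0.03 -0.11 -0.01] w 0.0344 t 27.75
```

View pics/s16.png

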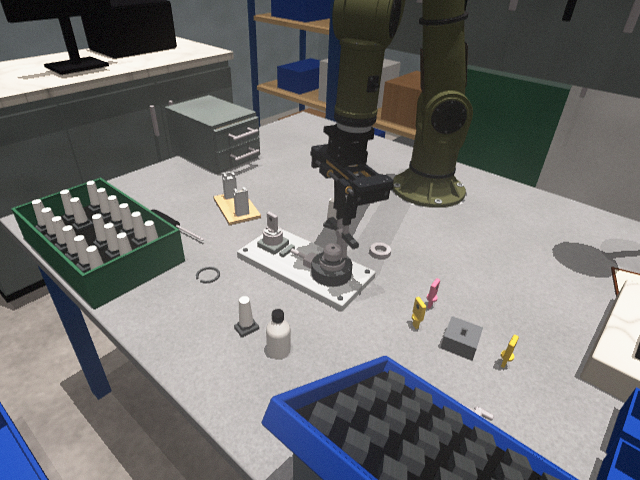

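View pics/s16k.png

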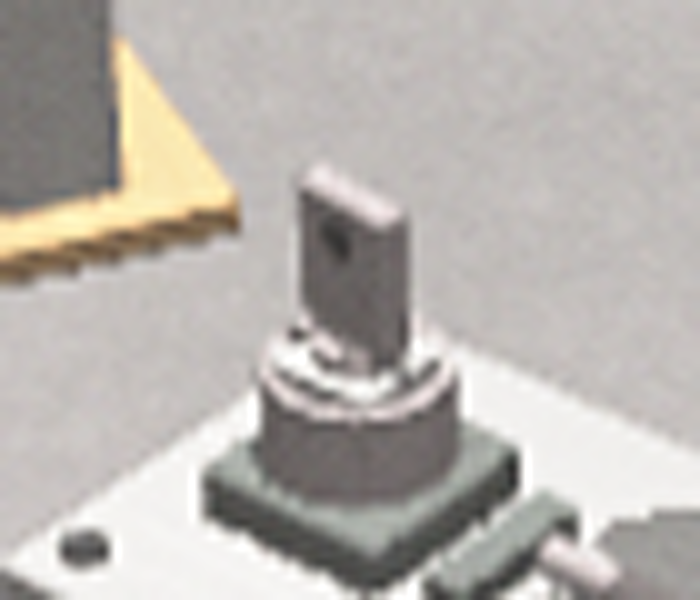

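The key is home and turned (scene (272,228)), every bystander is where it was, and the pliers are held still at the groove. Handing in.

```bash
python3 - <<'E'
from h import *
print(env.sign_off())
E
```

```text
the job is handed in; nothing more can be done
None
```

I handed the job in at 27.75 s of the 64 s allowed. The key is home in the lock and turned to its stop, and the arm is holding the pliers squeezed with the circlip spread level with the groove. The hand-in gives no verdict, so the results below are my own checks.

- **Key and lock:** I drew the grey key from its block and pushed it home; contact came at about 6 N, at the expected height. I turned it clockwise until the torque rose from 0.04 to 0.21 N m. The last pictures show the core square with the fixture, the clamp shoe against the pedestal and the key upright with its collar down.
- **Pliers:** They were squeezed to the stop, reading 34.5 mm against 36 mm nominal. The key grip read low in the same way. I lifted them clear with the circlip about 136 mm up, then lowered it over the axle without any contact force.
- **Final position:** The circlip centre is an estimated 0.1 mm sideways and 0.5 mm in height from the groove. The wrist feels only the pliers' weight, 2–3 N, so nothing presses on the fixture.
- **Bench:** The last picture shows the bystanders in place.

**Disagreements:**
- The wrist camera showed the pliers pitched about 2° in the grip, which I took out by tilting the tool. The tilt is known only to about 0.5°, well inside the limit.
- The scene camera was off by just under a pixel at the fixture. It affected ring and axle almost equally, so they still agreed to about 1 mm.
- One 2 mm sideways correction overshot to about 4 mm while still above the axle. I corrected it before going down.

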